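# Load the light-scatter meter and arm its laser with the key

## Robot

A 6-joint arm with a two-finger parallel gripper is mounted at the origin on a cart in front of the work surface, level with it; the furniture and walls round the work are solid. World frame = base frame: x ahead of the robot, y to its left, z up, the work surface at z = 0. Lengths are in m, angles in rad, forces in N, time in s.
With the tool pointing down it reaches from about 0.275 to 0.725 m from the base axis. Payload 15.9 kg.
Tool frame: the origin (TCP) lies at the very end of the fingers, on their centre line; the grasp point (between the pads) lies 19 mm behind it; z points along the fingers, y is the line along which they close (so a half turn about z gives the same grasp; the last joint's range is limited). The gripper opens to 85 mm and grips with 20 to 120 N. Pads are 22 mm wide; open, the fingers measure 114 mm over their backs; the gripper's body (76 mm by 85 mm) begins 54 mm behind the grasp point. The pads swing forward as they close: fully open they stand 13 mm farther back than shut.
Start: joints at [-1.17, 0.213, -0.034, 1.323, 0, 1.571], TCP at [0.195, -0.46, 0.231] pointing down, gripper open.
Joint ranges: [-2.98, 2.98], [-0.74, 1.72], [-1.14, 1.35], [-2.1, 2.04], [-1.57, 1.44], [-3.14, 3.14]. Speed limits (rad/s): [1.89, 1.89, 2.39, 2.57, 3.14, 3.14].

## Interface

Orientations are given as a unit quaternion [x, y, z, w].
In Python, from bench import r gives the robot as it stands.
- The arm moves only by the tool play_rows, never from a script. Its argument "rows" is a list of rows, each an object of numbers: "grip": the finger opening in cm, from 0 to 8.54; "x", "y", "z": the shift along the tool's x, y, z in cm; "twist": the turn about the tool's z in degrees. A call has exactly 5 rows; each row shifts and turns the commanded pose from where the row before left it, along the tool's axes as they then stand; what a row does not reach is not made up. A row lasts 1/8 s, in which the tool goes at most 62.5 mm and 10.7 degrees, less where a joint would pass 70% of its speed; a pose out of reach is approached as far as the arm can. A call with a gripper value outside its range is refused whole. The fingers move at their own pace and stop on an object; "newtons" is the grip in N (left out, the last holds). Time passes only in rows, so rows that do not move let the fingers close, or fill a call up. It gives the time, the measured TCP pose, the force, the opening and the grip force at its end, in the units of the state.
- r.sense(): the state, without advancing time (a new reading comes with each control period).
- r.grab_frame(name): name is "side" or "top"; returns a dict with "image" (420x560x3 uint8, blue, green, red), "range_z" (420x560 float32, m along the optical axis (not along the pixel's ray), 0 where there is no reading), "intrinsics" (3x3 intrinsics, pixels), "pose" (4x4, takes a point from camera to world coordinates). Camera axes: x right, y down, z forward; pixel columns grow to the right and rows downward; lengths in m; the calibration is good to about 2 mm. A picture is of the moment at which its call begins.
- r.sign_off(): hands the job in; it is judged then, once.
Trained networks look in the newest picture that a camera, given by its name, has taken for a name from the list of things; names that differ only in an ending like _2 or _b are one class to them, and where a whole thing is asked for, a point or a joint stands for the part that bears it (a point fixed in the world has none). Each returns a list of dicts, best first, with "confidence" (0 to 1); they miss things now and then, are a little off and sometimes report something else, mostly with a low value. They report only what shows in the picture. A call takes as long as a camera call.
- r.search_frame(camera, name): "bbox" ([left, top, width, height] as shares, 0 to 1, of the picture: columns of its width, rows of its height, round what is visible of it).
- r.trace(camera, name): "pixels" (420x560 bool, what is visible of it) and "bbox" ([left, top, width, height] as shares, 0 to 1, of the picture: columns of its width, rows of its height, round what is visible of it).
- r.landmark_of(camera, name): "location" ([column, row] as shares, 0 to 1, of the picture: columns of its width, rows of its height: a listed point, or the origin of a listed thing).
The state is a dict: "t": time; "joints": joint angles; "qvel": joint speeds; "tau": joint torques, N m; "position": TCP position; "eef_rot": TCP orientation; "contact_force": force on the tool from outside, world axes, zero at the start; "wrist_torque": the same for the moment, N m; "finger_gap": finger opening in m; "grasp_force": force on a finger pad.
Only numpy, scipy, OpenCV 4.12 (cv2) and the standard library are available. Lean on these libraries where they do the work, as an engineer would, in place of code of your own. Each camera call takes 0.05 s, during which the arm holds its last target. There are 200 camera calls.

## Task

Get the laser scatter meter ready for a reading. First, with the laser still off, slide the screw-cap sample jar - do not lift it - up the ramp and over the raised lip into the meter's sample bay until it stands flat and fully home. Then put the loose key fully into the key switch and turn it clockwise to the on mark, as far as it goes, leave the key in the switch, and do not disturb the bung, the small vial or the felt pen lying about.

Things in the scene. Friction and masses are not known exactly. Their poses are not given: they have to be found in the camera images.
- meter: Fixed bench instrument, white and aluminium, 204 wide, 104 deep, 68 high, a U in plan, open to the robot. Origin: bench level, middle of its front plane (x=0); x into it, y left, z up. Laser block y 66..100, right block y -100..4 (fascia front at x=0 from y -100 to -10). Between them the sample bay, y 4..66, floor z=4, back wall x=42; mouth corners flare 45 deg to y -3..73 over x 0..7.
- lip_mid (a point): Middle of the top of the fixed lip before the bay: x=-20, y=35, z=7 mm in the meter's frame, axes like the meter's. Smooth steel threshold (friction about 0.2), y -3..73: ramp from z=0 at x=-58 up to z=7 at x=-23, flat lip z=7 to x=-17, then the bay floor 3 mm lower, so the jar drops in between lip and back wall.
- bay_seat (a point): Where the middle of the jar's underside belongs: x=12.5, y=35, z=4 mm in the meter's frame, axes like the meter's. At home against the back wall the jar is about 1.5 mm beyond it; play 1.5 mm in x and 3 mm in y either way. Jar home, half of it stands out of the bay.
- switch_nominal (a point): Drawing position of the key switch's axis (along x) on the fascia plane: x=0, y=-55, z=38 mm in the meter's frame, axes like the meter's. The real switch is clamped by hand in an oversize cut-out, off this point by up to 3.5 mm in y and 2 mm in z: feel for it. Round bezel, 46 diameter, front face at x=-8, with a level slot 14.6 wide (y), 6.6 high (z) right through.
- switch_rotor (a joint): Rotor behind the bezel (x 0.5..15.5, same slot); a wall at x=16 stops the key's tip. Rad: 0 off (level), grows clockwise seen by the robot (key's right side goes down), hard stop 0.87 = on, where a mark is. Stays where left; friction 0.03 N m, key play 0.15 rad. The bezel lets the key turn only when its tip is within 3 mm of the wall; once turned it cannot come out.
- key: Loose key, 49 long, 40 g, lying flat. Origin on its axis in mid-bow (4 above bench); x along the blade to the tip, z normal to the flat. Bow: black plate x -12..12, 34 wide (parallel sides from x -4 to 8), 8 thick. Round neck 5 diameter, x 12..25. Flat steel bit 13 wide (y), 5 thick, x 25..37, last 3 mm tapered to 11.8 x 3.8. Same either side up. Home in the switch its origin is at meter x=-21.
- key_tip (a point): End of the key's bit, on its axis, 37 mm ahead of the key's origin; axes like the key's.
- sample_jar: Loose screw-cap sample jar, 56 in diameter up to 38 high, cap 48 in diameter up to 47; about 90 g. Origin in the middle of its underside, z up.
- bung: Bystander: grey rubber bung, 35 in diameter, 28 high; origin in the middle of its underside.
- vial: Bystander: small upright screw-cap vial, 29 in diameter, 61 high; origin in the middle of its underside.
- felt_pen: Bystander: black and white felt pen lying flat, 131 long (its y), 14 thick; origin under its middle.

How it is judged:
On the way:
1. the jar stands home in the bay with the switch still off (x of sample_jar in the frame of bay_seat between -0.006 and 0.006 m and y of sample_jar in the frame of bay_seat between -0.006 and 0.006 m and z of sample_jar in the frame of bay_seat below 0.0015 m and angle between sample_jar's own z axis and vertical below 0.06 rad and value of joint switch_rotor below 0.25 rad), for 0.2 s.
At the end, for the whole second after the job is handed in: The jar stands flat (within 0.06 rad) on the bay floor within 6 mm of bay_seat in x and y; the key is in the switch with its tip at least 11.5 mm behind the fascia plane; the rotor is turned at least 0.72 rad (the on stop is at 0.87); key and jar are at rest (x of sample_jar in the frame of bay_seat between -0.006 and 0.006 m and y of sample_jar in the frame of bay_seat between -0.006 and 0.006 m and z of sample_jar in the frame of bay_seat below 0.0015 m and angle between sample_jar's own z axis and vertical below 0.06 rad and value of joint switch_rotor above 0.72 rad and x of key_tip in the frame of switch_nominal above 0.0115 m and distance between key_tip and switch_nominal below 0.022 m and linear speed of each of key, sample_jar below 0.02 m/s); the robot touches nothing.
It fails at once if the sample jar is lifted clear (its underside more than 25 mm up) (height (world z) of sample_jar above 0.025 m).
It fails at once if the sample jar is tipped by more than 0.5 rad (angle between sample_jar's own z axis and vertical above 0.5 rad).
It fails at once if the bung is shifted more than 30 mm (distance of bung from where it was at the start of the episode above 0.03 m).
It fails at once if the vial is shifted more than 30 mm (distance of vial from where it was at the start of the episode above 0.03 m).
It fails at once if the felt pen is shifted more than 30 mm (distance of felt_pen from where it was at the start of the episode above 0.03 m).
It also fails if it takes over 72 s, if anything falls off the work surface, if the arm or the gripper's body presses on something with over 40 N, if the wrist force passes 120 N, or if a joint passes its speed limit or range.

## Working session

There is one attempt and no reset: what is moved stays moved. The work goes in short steps, Python scripts to look and compute and a tool call to move; the robot and the scene stay as the last step left them, time stands still between calls to the robot, and variables do not carry over. Pictures are saved under pics/ and viewed, at most 10 in all, crops included, and the job is handed in when it is done.

Besides the shell and the picture viewer there is one more tool, called by a JSON object that holds its "name" and its "arguments", one argument or row to a line. play_rows: Moves the arm, as the interface text tells. Its arguments: {"type":"object","properties":{"rows":{"type":"array"},"newtons":{"type":"number"}},"required":["rows"]}

```bash
ls; mkdir -p pics
cat > h.py <<'E'
import numpy as np, cv2
from bench import r
def P(f,u,v,z=None,plane=None):
    K=f["intrinsics"];T=f["pose"]
    d=np.array([(u-K[0,2])/K[0,0],(v-K[1,2])/K[1,1],1.])
    if plane is not None:
        D=T[:3,:3]@d; return T[:3,3]+D*(plane-T[2,3])/D[2]
    return T[:3,3]+T[:3,:3]@(d*z)
def cloud(f,m):
    v,u=np.nonzero(m&(f["range_z"]>0)); z=f["range_z"][v,u];K=f["intrinsics"]
    p=np.c_[(u-K[0,2])/K[0,0]*z,(v-K[1,2])/K[1,1]*z,z]
    return p@f["pose"][:3,:3].T+f["pose"][:3,3]
E
python3 - <<'E'
from h import *
np.set_printoptions(precision=4,suppress=True)
print(r.sense())
for c in ("top","side"):
    f=r.grab_frame(c); cv2.imwrite(f"pics/{c}0.png",f["image"]); np.savez(f"{c}0.npz",**f)
    print(c,f["pose"],f["intrinsics"])
    for n in ("meter","key","key_tip","sample_jar","bung","vial","felt_pen","lip_mid","bay_seat","switch_nominal"):
        l=r.landmark_of(c,n)
        for q in l[:2]:
            u,v=q["location"][0]*560,q["location"][1]*420
            print(n,round(q["confidence"],2),round(u),round(v),P(f,u,v,plane={"key":.004,"key_tip":.004,"lip_mid":.007,"bay_seat":.004,"switch_nominal":.038}.get(n,0)))
E
```

```text
pics
{'t': 0.0, 'joints': array([-1.17  ,  0.2133, -0.035 ,  1.3235, -0.    ,  1.5708]), 'qvel': array([ 0.001 ,  0.0009, -0.0001,  0.0001, -0.0009,  0.0001]), 'tau': array([ -0.0057, -68.6139,  48.7132,   0.0171,  -0.0004,  -0.    ]), 'position': array([ 0.1949, -0.4601,  0.2308]), 'eef_rot': array([ 0.98  ,  0.1991, -0.0001, -0.0005]), 'contact_force': array([-0.5976, -0.241 , -0.2174]), 'wrist_torque': array([-0.0604, -0.0021, -0.0084]), 'grasp_force': 0.0, 'finger_gap': 0.08522996877342028}
top [[-0.009  -0.9904  0.1381  0.3818]
 [-0.9997  0.0122  0.0217 -0.055 ]
 [-0.0232 -0.1378 -0.9902  0.9955]
 [ 0.      0.      0.      1.    ]] [[393.381    0.     280.162 ]
 [  0.     393.381  210.2196]
 [  0.       0.       1.    ]]
meter 0.86 269 179 [ 0.6025 -0.0052  0.    ]
key 0.71 315 257 [ 0.4008 -0.1189  0.004 ]
key 0.42 358 222 [ 0.4869 -0.2293  0.004 ]
key_tip 0.52 362 211 [ 0.5153 -0.2404  0.004 ]
sample_jar 0.56 256 219 [0.498  0.0288 0.    ]
bung 0.54 313 258 [ 0.3979 -0.1133  0.    ]
vial 0.51 162 209 [0.5275 0.2704 0.    ]
felt_pen 0.56 422 248 [ 0.4219 -0.3871  0.    ]
lip_mid 0.7 254 181 [0.5962 0.0332 0.007 ]
bay_seat 0.97 254 171 [0.6245 0.0341 0.004 ]
switch_nominal 0.75 287 173 [ 0.6094 -0.0525  0.038 ]
side [[-0.8326 -0.2095  0.5127 -0.0499]
 [-0.5538  0.3278 -0.7654  0.751 ]
 [-0.0077 -0.9212 -0.389   0.4915]
 [ 0.      0.      0.      1.    ]] [[385.8934   0.     282.3414]
 [  0.     385.8934 210.6855]
 [  0.       0.       1.    ]]
meter 0.63 238 234 [ 0.6081 -0.0039 -0.    ]
key 0.47 314 215 [ 0.4867 -0.2303  0.004 ]
key_tip 0.38 309 211 [ 0.5191 -0.2548  0.004 ]
sample_jar 0.6 264 248 [0.4974 0.0233 0.    ]
bung 0.67 319 235 [ 0.4092 -0.1219  0.    ]
vial 0.58 189 292 [0.5181 0.2748 0.    ]
felt_pen 0.64 356 202 [ 0.4256 -0.4129  0.    ]
lip_mid 0.6 236 242 [0.5737 0.0474 0.007 ]
lip_mid 0.57 239 234 [0.5963 0.0053 0.007 ]
bay_seat 0.63 226 237 [0.6213 0.0337 0.004 ]
```

View pics/top0.png

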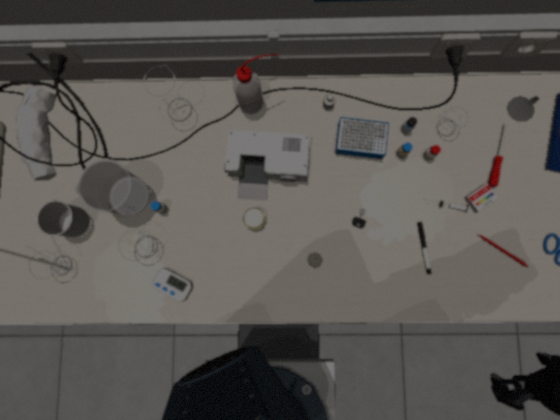

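View pics/side0.png

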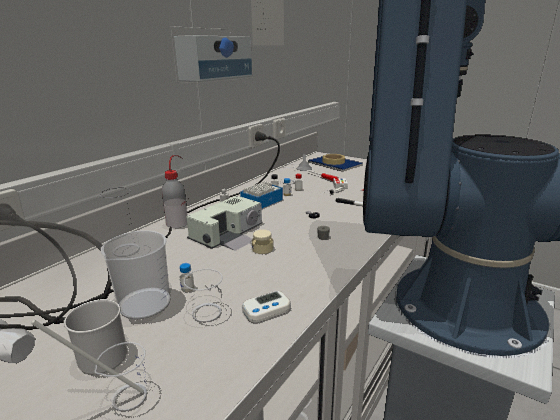

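Run:
```python
from h import *
np.set_printoptions(precision=4,suppress=True)
F=dict(np.load("top0.npz"))
def t(c,n,i=0):
    l=r.trace(c,n); 
    print(c,n,[(round(q["confidence"],2),np.round(q["bbox"],3)) for q in l][:2]); return l[i]["pixels"]
for n in("key","sample_jar","meter","bung"):
    for q in r.trace("top",n)[:2]:
        p=cloud(F,q["pixels"])
        print(n,round(q["confidence"],2),len(p),"med",np.median(p,0),"p2",np.percentile(p,3,0),"p98",np.percentile(p,97,0))
        if n=="key":
            m=q["pixels"];v,u=np.nonzero(m);w=np.array([P(F,a,b,plane=.008) for a,b in zip(u,v)])
            c=w.mean(0);U,S,V=np.linalg.svd(w-c);print("axis",V[0],c,((w-c)@V[0]).min(),((w-c)@V[0]).max(),((w-c)@V[1]).min(),((w-c)@V[1]).max())
        if n=="sample_jar":
            s=p[p[:,2]>.042];(cx,cy),rr=cv2.minEnclosingCircle(s[:,:2].astype(np.float32));print("cap",cx,cy,rr,len(s))
        if n=="meter":
            s=p[abs(p[:,2]-.068)<.005];print(cv2.minAreaRect(s[:,:2].astype(np.float32)),len(s))
            # top face
            e=s[np.abs(s[:,1]+.05)<.04]
            ys=np.linspace(-.09,-.02,15); fr=[(y,np.percentile(s[abs(s[:,1]-y)<.003,0],5)) for y in ys if (abs(s[:,1]-y)<.003).sum()>5];print(np.array(fr).T)
```

```text
key 0.65 146 med [ 0.4894 -0.233   0.0081] p2 [ 0.4744 -0.2441  0.0033] p98 [ 0.5175 -0.2158  0.011 ]
axis [-0.938   0.3466  0.    ] [ 0.4909 -0.2309  0.008 ] -0.031337505655650376 0.017174255890334344 -0.01585603992807132 0.016386552502930155
key 0.54 4441 med [0.6421 0.0103 0.0674] p2 [ 0.5589 -0.0982  0.0016] p98 [0.702  0.089  0.0714]
axis [-0.1888  0.982   0.    ] [0.6514 0.0049 0.008 ] -0.1240098239835133 0.10707163379703127 -0.10519587359235162 0.0974752965234708
sample_jar 0.64 397 med [0.4934 0.0295 0.0469] p2 [0.4714 0.0072 0.0156] p98 [0.5177 0.0563 0.0505]
cap 0.4963337182998657 0.03040296398103237 0.023929057642817497 300
sample_jar 0.41 152 med [ 0.3956 -0.1175  0.0284] p2 [ 0.3812 -0.1321  0.0015] p98 [ 0.4101 -0.1023  0.0318]
cap 0.0 0.0 0.0 0
bung 0.47 163 med [ 0.3936 -0.1175  0.0284] p2 [ 0.3788 -0.132   0.0012] p98 [ 0.4101 -0.1018  0.0318]
```

The top view shows the meter at about (268,155), the jar (255,218), key (358,222), bung (315,260), pen (424,248) and vial (157,207). In the side view the meter sits at (225,218) and the bezel at (249,214). Next I'll fit the meter pose.

Run:
```python
from h import *
from scipy.optimize import least_squares
np.set_printoptions(precision=4,suppress=True)
# top: points at meter-top height
for c in("top","side"):
    F=dict(np.load(c+"0.npz")); p=cloud(F,np.ones((420,560),bool))
    s=p[(p[:,0]>.55)&(p[:,0]<.75)&(abs(p[:,1])<.13)&(abs(p[:,2]-.068)<.006)]
    print(c,len(s),np.median(s[:,2]),cv2.minAreaRect(s[:,:2].astype(np.float32)))
    # fit: fraction-inside model via soft edges: render 2D occupancy with known U outline
    def sd(q,x0,x1,y0,y1): 
        d=np.c_[x0-q[:,0],q[:,0]-x1,y0-q[:,1],q[:,1]-y1].max(1); return d
    def res(a):
        cs,sn=np.cos(a[2]),np.sin(a[2]); d=s[:,:2]-a[:2]; q=np.c_[cs*d[:,0]+sn*d[:,1],-sn*d[:,0]+cs*d[:,1]]
        D=np.minimum(np.minimum(sd(q,0,.104,.066,.1),sd(q,0,.104,-.1,.004)),sd(q,.042,.104,-.1,.1))
        return np.clip(D+.001,0,.01)
    best=min((least_squares(res,[.60+i,j,k],diff_step=1e-3) for i in(0,.006,.012) for j in(-.008,-.004,0,.004) for k in(-.05,0,.05)),key=lambda o:o.cost)
    print(best.x,best.cost)
    # front fascia plane
    s=p[(p[:,0]>.57)&(p[:,0]<.65)&(p[:,1]>-.11)&(p[:,1]<0)&(p[:,2]>.012)&(p[:,2]<.06)]
    print("front pts",len(s))
    if c=="side":
        for y in np.arange(-.1,0,.01):
            m=abs(s[:,1]-y)<.005; 
            if m.sum()>3: print(round(y,3),m.sum(),np.percentile(s[m,0],[5,50,95]))
f=r.grab_frame("side")
im=f["image"][185:255,180:270]; cv2.imwrite("pics/sidecrop.png",cv2.resize(im,None,fx=8,fy=8,interpolation=cv2.INTER_CUBIC))
for n in("switch_nominal","switch_rotor"):
    for c in("top","side"):
        print(n,c,[(q["confidence"],np.round(q["location"]*np.array([560,420]),1)) for q in r.landmark_of(c,n)[:2]],[(q["confidence"],np.round(np.array(q["bbox"])*[560,420,560,420],1)) for q in r.search_frame(c,n)[:2]])
```

```text
top 2921 0.06860392601449594 ((0.6536386013031006, -0.004406049847602844), (0.19982758164405823, 0.10398511588573456), 85.29786682128906)
[ 0.6019 -0.0006 -0.0784] 1.510953178047613e-05
front pts 202
side 1017 0.06925945352781432 ((0.6536843180656433, -0.0032388046383857727), (0.2021171897649765, 0.10788948833942413), 86.21695709228516)
[ 0.6011  0.0016 -0.0774] 5.4500249827705096e-05
front pts 385
-0.1 18 [0.5948 0.5966 0.599 ]
-0.09 36 [0.5939 0.5972 0.5999]
-0.08 18 [0.5953 0.5971 0.5993]
-0.07 22 [0.5894 0.5912 0.598 ]
-0.06 36 [0.5896 0.592  0.5976]
-0.05 31 [0.5905 0.5929 0.599 ]
-0.04 48 [0.591  0.5943 0.6015]
-0.03 52 [0.5916 0.6003 0.6032]
-0.02 39 [0.5996 0.6022 0.6045]
-0.01 38 [0.6014 0.6035 0.6055]
switch_nominal top [(0.75, array([287.3, 172.7]))] [(0.55, array([225.8, 128.8,  82.6,  71. ])), (0.25, array([418.6, 220.1,  13.9,  55.5]))]
switch_nominal side [(0.82, array([249.2, 215.9])), (0.64, array([186.2, 291.3]))] [(0.7, array([189.6, 196. ,  75.4,  53.9]))]Traceback (most recent call last):
  File "<stdin>", line 29, in <module>
ValueError: it knows: bay_seat, bung, felt_pen, key, key_tip, lip_mid, meter, sample_jar, switch_nominal, vial
```

View pics/sidecrop.png

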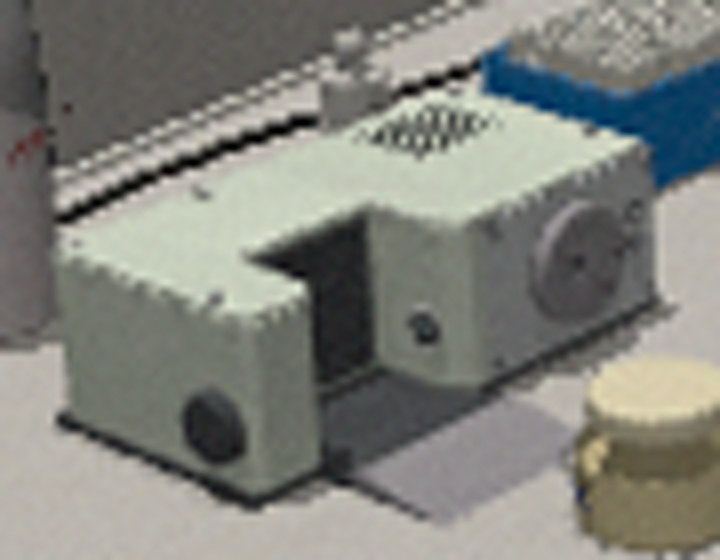

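The crop shows the bezel at about full-frame pixel (252,218), with a level slot, and the bay and ramp to its left. I fitted the meter at roughly (0.6025, 0.0005) with yaw -4.5°. I'll turn the tool to match that yaw and come in behind the jar.

{"name": "play_rows", "arguments": {
  "rows": [
    {"grip": 3.6,"x": 0,"y": 0,"z": 0,"twist": 9.13},
    {"grip": 3.6,"x": 0,"y": 0,"z": 0,"twist": 9.13},
    {"grip": 3.6,"x": 0,"y": 0,"z": 0,"twist": 9.13},
    {"grip": 3.6,"x": 2.14,"y": -5.12,"z": 0,"twist": 0},
    {"grip": 3.6,"x": 2.14,"y": -5.12,"z": 0,"twist": 0}
  ],
  "newtons": 30
}}

```text
t: 2.17
position: [0.2459, -0.3605, 0.2311]
eef_rot: [0.999, -0.039, 0.0, -0.0]
contact_force: [1.5, -0.1, -0.4]
finger_gap: 0.036
grasp_force: 0.0
```

{"name": "play_rows", "arguments": {
  "rows": [
    {"grip": 3.6,"x": 2.14,"y": -5.12,"z": 0,"twist": 0},
    {"grip": 3.6,"x": 2.14,"y": -5.12,"z": 0,"twist": 0},
    {"grip": 3.6,"x": 2.14,"y": -5.12,"z": 0,"twist": 0},
    {"grip": 3.6,"x": 2.14,"y": -5.12,"z": 0,"twist": 0},
    {"grip": 3.6,"x": 2.14,"y": -5.12,"z": 0,"twist": 0}
  ]
}}

```text
t: 2.8
position: [0.3727, -0.1129, 0.2316]
eef_rot: [0.999, -0.039, 0.0, 0.0]
contact_force: [0.3, -0.9, -0.8]
finger_gap: 0.0361
grasp_force: 0.0
```

{"name": "play_rows", "arguments": {
  "rows": [
    {"grip": 3.6,"x": 2.14,"y": -5.12,"z": 0,"twist": 0},
    {"grip": 3.6,"x": 2.14,"y": -5.12,"z": 0,"twist": 0},
    {"grip": 3.6,"x": 2.14,"y": -5.12,"z": 0,"twist": 0},
    {"grip": 3.6,"x": 0,"y": 0,"z": 5,"twist": 0},
    {"grip": 3.6,"x": 0,"y": 0,"z": 5,"twist": 0}
  ]
}}

```text
t: 3.42
position: [0.4464, -0.0021, 0.1307]
eef_rot: [1.0, -0.014, 0.001, -0.017]
contact_force: [0.6, -0.4, -0.5]
finger_gap: 0.0363
grasp_force: 0.0
```

{"name": "play_rows", "arguments": {
  "rows": [
    {"grip": 3.6},
    {"grip": 3.6},
    {"grip": 3.6},
    {"grip": 3.6},
    {"grip": 3.6}
  ]
}}

```text
validation failed for argument at $.ro...
```

```bash
python3 -c "
from h import *
print(r.sense())"
```

```text
{'t': 3.425, 'joints': array([-0.02824321,  0.14872354, -0.37273179,  1.04848077,  0.03318901,
        3.14059367]), 'qvel': array([ 5.04841270e-04,  2.44266547e-01, -7.82418398e-01, -1.01352326e+00,
        5.81845106e-03,  3.96056748e-06]), 'tau': array([ 6.50507435e-01, -6.59620285e+01,  5.15783072e+01,  6.10846281e+00,
        1.90449245e-01, -7.49050469e-04]), 'position': array([ 0.4463679 , -0.00213351,  0.13071411]), 'eef_rot': array([ 9.99769552e-01, -1.36126748e-02,  6.72613776e-04, -1.65856808e-02]), 'contact_force': array([ 0.58239529, -0.40241294, -0.47574536]), 'wrist_torque': array([ 0.01257974,  0.01652869, -0.03768212]), 'grasp_force': 0.0, 'finger_gap': 0.036295932207145734}
```

{"name": "play_rows", "arguments": {
  "rows": [
    {"grip": 3.6,"x": 0,"y": 0,"z": 0,"twist": -10.5},
    {"grip": 3.6,"x": 0,"y": 0,"z": 0,"twist": -10.5},
    {"grip": 3.6,"x": 0,"y": 0,"z": 0,"twist": -10.5},
    {"grip": 3.6,"x": 0,"y": 0,"z": 0,"twist": -10.5},
    {"grip": 3.6,"x": 0,"y": 0,"z": 0,"twist": -10.5}
  ]
}}

```text
t: 4.05
position: [0.4459, -0.0025, 0.1318]
eef_rot: [0.902, 0.432, 0.007, -0.015]
contact_force: [-0.5, 0.3, -0.5]
finger_gap: 0.0362
grasp_force: 0.0
```

```bash
python3 -c "
from h import *
s=r.sense();print(s['joints'],s['position'],s['eef_rot'])"
```

```text
[-0.02906635  0.14801907 -0.37060905  1.05253336  0.03316614  2.21825328] [ 0.44585877 -0.0024934   0.13182184] [ 0.90156624  0.43232315  0.00743922 -0.01482108]
```

{"name": "play_rows", "arguments": {
  "rows": [
    {"grip": 3.6,"x": 0,"y": 0,"z": 0,"twist": -10.36},
    {"grip": 3.6,"x": 0,"y": 0,"z": 0,"twist": -10.36},
    {"grip": 3.6,"x": 0,"y": 0,"z": 0,"twist": -10.36},
    {"grip": 3.6,"x": 0,"y": 0,"z": 0,"twist": -10.36},
    {"grip": 3.6,"x": 0,"y": 0,"z": 0,"twist": -10.36}
  ]
}}

```text
t: 4.68
position: [0.4458, -0.0025, 0.1318]
eef_rot: [0.622, 0.783, 0.013, -0.01]
contact_force: [-0.1, -0.7, -0.5]
finger_gap: 0.0361
grasp_force: 0.0
```

{"name": "play_rows", "arguments": {
  "rows": [
    {"grip": 3.6,"x": 0,"y": 0,"z": 0,"twist": -10.36},
    {"grip": 3.6,"x": 0,"y": 0,"z": 0,"twist": -10.36},
    {"grip": 3.6,"x": 0,"y": 0,"z": 0,"twist": -10.36},
    {"grip": 3.6,"x": 0,"y": 0,"z": 0,"twist": -10.36},
    {"grip": 3.6,"x": 0,"y": 0,"z": 0,"twist": -10.36}
  ]
}}

```text
t: 5.3
position: [0.4459, -0.0025, 0.1318]
eef_rot: [0.218, 0.976, 0.016, -0.003]
contact_force: [-0.4, -0.5, 0.2]
finger_gap: 0.0363
grasp_force: 0.0
```

{"name": "play_rows", "arguments": {
  "rows": [
    {"grip": 3.6,"x": 0,"y": 0,"z": 0,"twist": -10.36},
    {"grip": 3.6,"x": 0,"y": 0,"z": 0,"twist": -10.36},
    {"grip": 3.6,"x": 0,"y": 3.3,"z": 0,"twist": 0},
    {"grip": 3.6,"x": 0,"y": 0,"z": 5,"twist": 0},
    {"grip": 3.6,"x": 0,"y": 0,"z": 3,"twist": 0}
  ]
}}

```text
t: 5.92
position: [0.448, 0.0334, 0.0514]
eef_rot: [0.041, 0.999, 0.017, -0.001]
contact_force: [-0.3, -0.1, 0.7]
finger_gap: 0.0359
grasp_force: 0.0
```

```bash
cat >> h.py <<'E'
from scipy.spatial.transform import Rotation as R
O=np.array([.6025,.0005,0]);YW=-.078
M=np.array([[np.cos(YW),-np.sin(YW),0],[np.sin(YW),np.cos(YW),0],[0,0,1]])
def tom(p): return (np.asarray(p)-O)@M
def st():
    s=r.sense();A=R.from_quat(s["eef_rot"]).as_matrix()
    print("t",round(s["t"],2),"meter-frame TCP mm",np.round(tom(s["position"])*1e3,1),"yaw",np.degrees(np.arctan2(A[1,0],A[0,0])).round(2),"toolz",A[:,2].round(4),"F",s["contact_force"].round(1),"gap",round(s["finger_gap"]*1e3,1),"gf",s["grasp_force"],"j",s["joints"].round(2))
    return s
E
python3 -c "
from h import *
st()"
```

```text
t 5.92 meter-frame TCP mm [-156.6   20.8   51.4] yaw 175.26 toolz [-2.000e-04  3.310e-02 -9.995e-01] F [-0.3 -0.1  0.7] gap 35.9 gf 0.0 j [ 0.05  0.23 -0.5   0.85  0.03  0.13]
```

{"name": "play_rows", "arguments": {
  "rows": [
    {"grip": 3.6,"x": 0,"y": 0,"z": 4.0,"twist": 0},
    {"grip": 3.6,"x": -1,"y": 0,"z": 0,"twist": 0},
    {"grip": 3.6,"x": -1,"y": 0,"z": 0,"twist": 0},
    {"grip": 3.6,"x": -0.5,"y": 0,"z": 0,"twist": 0},
    {"grip": 3.6,"x": 0,"y": 0,"z": 0,"twist": 0}
  ]
}}

```text
t: 6.55
position: [0.4747, 0.0322, 0.0138]
eef_rot: [0.042, 0.999, 0.017, 0.0]
contact_force: [0.0, -0.2, -0.3]
finger_gap: 0.036
grasp_force: 0.0
```

```bash
cat >> h.py <<'E'
def jar(c="top"):
    f=r.grab_frame(c); q=r.trace(c,"sample_jar")
    if not q: print("no jar"); return f
    p=cloud(f,q[0]["pixels"]); s=p[(p[:,2]>.042)&(p[:,2]<.07)]
    if len(s)>20:
        (cx,cy),rr=cv2.minEnclosingCircle(s[:,:2].astype(np.float32))
        g=np.c_[s[:,:2]-s[:,:2].mean(0),np.ones(len(s))]; k=np.linalg.lstsq(g,s[:,2],rcond=None)[0]
        print(c,round(q[0]["confidence"],2),"cap meter mm",np.round(tom([cx,cy,s[:,2].mean()])*1e3,1),"mean",np.round(tom(s.mean(0))*1e3,1),"r",rr,len(s),"tilt",k[:2].round(3))
    return f
E
python3 -c "
from h import *
st();jar();jar('side')"
```

```text
t 6.55 meter-frame TCP mm [-129.9   21.6   13.8] yaw 175.2 toolz [ 0.0022  0.0332 -0.9994] F [ 0.  -0.2 -0.3] gap 36.0 gf 0.0 j [ 0.05  0.32 -0.48  0.77  0.03  0.13]
no jar
```

{"name": "play_rows", "arguments": {
  "rows": [
    {"grip": 3.6,"x": -1,"y": 0.27,"z": 0,"twist": 0},
    {"grip": 3.6,"x": -1,"y": 0.27,"z": 0,"twist": 0},
    {"grip": 3.6,"x": -1,"y": 0.27,"z": 0,"twist": 0},
    {"grip": 3.6,"x": -1,"y": 0.27,"z": 0,"twist": 0},
    {"grip": 3.6,"x": 0,"y": 0.27,"z": 0,"twist": 0}
  ]
}}

```text
t: 7.38
position: [0.5154, 0.0425, 0.0131]
eef_rot: [0.042, 0.999, 0.017, -0.0]
contact_force: [-0.9, -1.0, 0.2]
finger_gap: 0.0363
grasp_force: 0.1
```

```bash
python3 -c "
from h import *
st();f=jar();g=jar('side')
a=cv2.resize(f['image'][130:270,190:330],(580,580),interpolation=2);cv2.imwrite('pics/push.png',a)
im=cv2.resize(g['image'][170:290,170:310],(580,497),interpolation=2);cv2.imwrite('pics/push_s.png',im)"
```

```text
t 7.38 meter-frame TCP mm [-90.1  35.1  13.1] yaw 175.21 toolz [ 8.000e-04  3.310e-02 -9.995e-01] F [-0.9 -1.   0.2] gap 36.3 gf 0.09784581936401082 j [ 0.06  0.39 -0.37  0.8   0.03  0.15]
no jar
```

View pics/push_s.png

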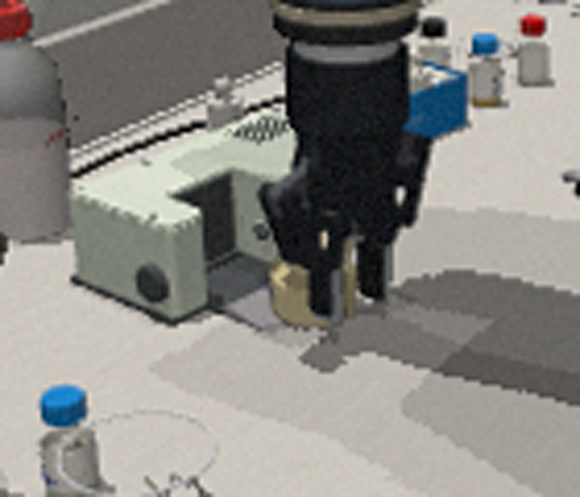

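Close up, the jar sits in the finger cradle at the foot of the ramp (crop 310,290). Now I'll push straight in.

{"name": "play_rows", "arguments": {
  "rows": [
    {"grip": 3.6,"x": -1,"y": 0,"z": 0,"twist": 0},
    {"grip": 3.6,"x": -1,"y": 0,"z": 0,"twist": 0},
    {"grip": 3.6,"x": -1,"y": 0,"z": 0,"twist": 0},
    {"grip": 3.6,"x": -1,"y": 0,"z": 0,"twist": 0},
    {"grip": 3.6,"x": -1,"y": 0,"z": 0,"twist": 0}
  ]
}}

```text
t: 8.2
position: [0.5651, 0.0381, 0.0131]
eef_rot: [0.042, 0.999, 0.017, -0.0]
contact_force: [-0.2, 0.4, -0.5]
finger_gap: 0.0361
grasp_force: 0.3
```

```bash
python3 -c "
from h import *
st();f=r.grab_frame('top')
cv2.imwrite('pics/push.png',cv2.resize(f['image'][110:220,200:330],(780,660),interpolation=2)[:600])"
```

```text
t 8.2 meter-frame TCP mm [-40.2  34.6  13.1] yaw 175.21 toolz [ 5.000e-04  3.310e-02 -9.995e-01] F [-0.2  0.4 -0.5] gap 36.1 gf 0.26700399997935165 j [ 0.05  0.48 -0.23  0.86  0.03  0.13]
```

Another 21 mm or so to go; I'll push slower and watch the force.

{"name": "play_rows", "arguments": {
  "rows": [
    {"grip": 3.6,"x": -0.5,"y": 0,"z": 0,"twist": 0},
    {"grip": 3.6,"x": -0.5,"y": 0,"z": 0,"twist": 0},
    {"grip": 3.6,"x": -0.4,"y": 0,"z": 0,"twist": 0},
    {"grip": 3.6,"x": -0.3,"y": 0,"z": 0,"twist": 0},
    {"grip": 3.6,"x": 0,"y": 0,"z": 0,"twist": 0}
  ]
}}

```text
t: 8.88
position: [0.5815, 0.0368, 0.0131]
eef_rot: [0.042, 0.999, 0.017, -0.0]
contact_force: [-0.1, 0.1, 0.4]
finger_gap: 0.0357
grasp_force: 0.0
```

{"name": "play_rows", "arguments": {
  "rows": [
    {"grip": 3.6,"x": -0.15,"y": 0,"z": 0,"twist": 0},
    {"grip": 3.6,"x": -0.15,"y": 0,"z": 0,"twist": 0},
    {"grip": 3.6,"x": -0.15,"y": 0,"z": 0,"twist": 0},
    {"grip": 3.6,"x": 0,"y": 0,"z": 0,"twist": 0},
    {"grip": 3.6,"x": 0,"y": 0,"z": 0,"twist": 0}
  ]
}}

```text
t: 9.5
position: [0.5858, 0.0364, 0.0131]
eef_rot: [0.042, 0.999, 0.017, -0.0]
contact_force: [0.8, -1.0, -0.0]
finger_gap: 0.0359
grasp_force: 0.0
```

```bash
python3 -c "
from h import *
st();f=jar();g=jar('side')
cv2.imwrite('pics/push2.png',cv2.resize(g['image'][185:265,180:280],(750,600),interpolation=2))"
```

```text
t 9.5 meter-frame TCP mm [-19.4  34.5  13.1] yaw 175.21 toolz [ 6.000e-04  3.320e-02 -9.994e-01] F [ 0.8 -1.  -0. ] gap 35.9 gf 0.027889818597941485 j [ 0.04  0.52 -0.17  0.88  0.03  0.13]
top 0.34 cap meter mm [ 51.  -63.5  67.3] mean [ 48.  -63.9  67.3] r 0.06259806454181671 1038 tilt [0.034 0.012]
```

View pics/push2.png

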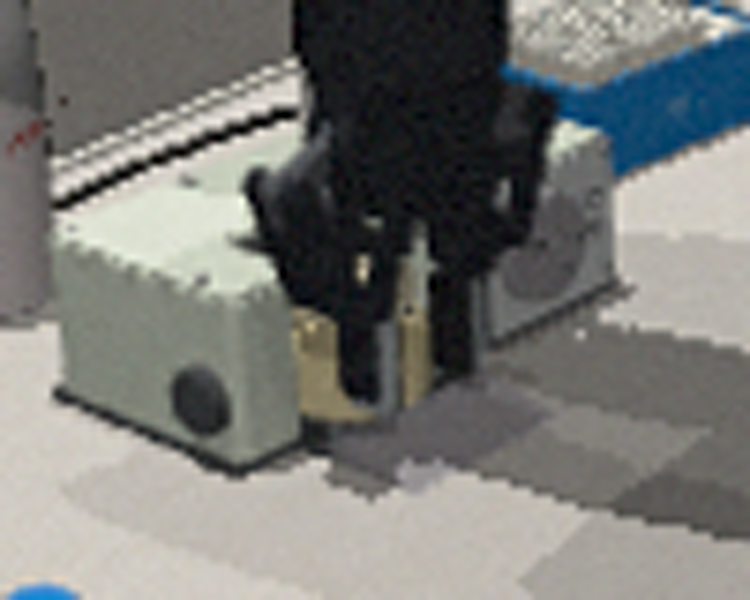

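The jar is in the bay mouth with the fingers behind it. I'll keep pushing gently until it meets the back wall.

{"name": "play_rows", "arguments": {
  "rows": [
    {"grip": 3.6,"x": -0.1,"y": 0,"z": 0,"twist": 0},
    {"grip": 3.6,"x": -0.1,"y": 0,"z": 0,"twist": 0},
    {"grip": 3.6,"x": 0,"y": 0,"z": 0,"twist": 0},
    {"grip": 3.6,"x": 0,"y": 0,"z": 0,"twist": 0},
    {"grip": 3.6,"x": 0,"y": 0,"z": 0,"twist": 0}
  ]
}}

```text
t: 10.32
position: [0.5878, 0.0363, 0.0131]
eef_rot: [0.042, 0.999, 0.017, -0.0]
contact_force: [-0.5, 0.1, 0.6]
finger_gap: 0.0359
grasp_force: 0.1
```

{"name": "play_rows", "arguments": {
  "rows": [
    {"grip": 3.6,"x": -0.1,"y": 0,"z": 0,"twist": 0},
    {"grip": 3.6,"x": -0.05,"y": 0,"z": 0,"twist": 0},
    {"grip": 3.6,"x": 0,"y": 0,"z": 0,"twist": 0},
    {"grip": 3.6,"x": 0,"y": 0,"z": 0,"twist": 0},
    {"grip": 3.6,"x": 0,"y": 0,"z": 0,"twist": 0}
  ]
}}

```text
t: 10.95
position: [0.5884, 0.0362, 0.0129]
eef_rot: [0.042, 0.999, 0.017, -0.001]
contact_force: [-6.6, 1.0, 3.4]
finger_gap: 0.0361
grasp_force: 3.4
```

{"name": "play_rows", "arguments": {
  "rows": [
    {"grip": 3.6,"x": 1,"y": 0,"z": 0,"twist": 0},
    {"grip": 3.6,"x": 4,"y": 0,"z": 0,"twist": 0},
    {"grip": 3.6,"x": 2,"y": 0,"z": -4,"twist": 0},
    {"grip": 4.8,"x": 0,"y": -5,"z": -3,"twist": 0},
    {"grip": 4.8,"x": 0,"y": -5,"z": 0,"twist": 7.75}
  ]
}}

```text
t: 11.58
position: [0.5122, -0.0609, 0.0824]
eef_rot: [0.11, 0.994, 0.016, 0.001]
contact_force: [0.9, -0.5, -1.0]
finger_gap: 0.0477
grasp_force: 0.0
```

```bash
python3 -c "
from h import *
st();f=jar();g=jar('side')
a=cv2.resize(g['image'][185:265,180:280],(400,320),interpolation=2);b=cv2.resize(f['image'][125:215,215:315],(400,360),interpolation=2)[:320]
cv2.imwrite('pics/home.png',np.hstack([a,b]))"
```

```text
t 11.57 meter-frame TCP mm [-85.2 -68.3  82.4] yaw 167.43 toolz [ 0.0053  0.0325 -0.9995] F [ 0.9 -0.5 -1. ] gap 47.7 gf 0.0 j [-0.14  0.32 -0.28  0.97  0.03  0.08]
top 0.68 cap meter mm [51.5 78.2 67. ] mean [50.6 77.8 67. ] r 0.0530644953250885 561 tilt [0.051 0.03 ]
side 0.71 cap meter mm [13.2 31.6 50.6] mean [ 9.4 36.3 50.6] r 0.02585502713918686 140 tilt [ 0.075 -0.058]
```

View pics/home.png

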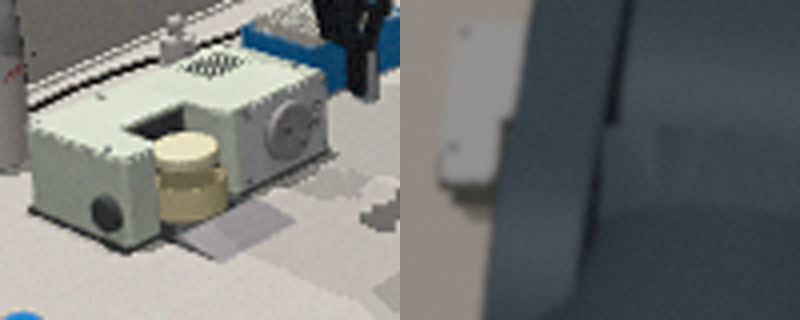

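In the crop the jar stands in the bay and looks flat (about 190,175). Going to the key now.

{"name": "play_rows", "arguments": {
  "rows": [
    {"grip": 4.8,"x": 0,"y": 0,"z": 0,"twist": 7.75},
    {"grip": 4.8,"x": -1.16,"y": -5.66,"z": 0,"twist": 0},
    {"grip": 4.8,"x": -1.16,"y": -5.66,"z": 0,"twist": 0},
    {"grip": 4.8,"x": -1.16,"y": -5.66,"z": 0,"twist": 0},
    {"grip": 4.8,"x": 0,"y": 0,"z": 0,"twist": 0}
  ]
}}

```text
t: 12.4
position: [0.4844, -0.2333, 0.0737]
eef_rot: [0.177, 0.984, 0.016, -0.003]
contact_force: [0.5, 1.2, 0.6]
finger_gap: 0.0479
grasp_force: 0.0
```

```bash
python3 -c "
from h import *
s=st()
np.set_printoptions(precision=4,suppress=True)
print(s['position'])
f=jar('top')
f=r.grab_frame('side')
for n in('key','key_tip'):
  for c in ('side',):
    for q in r.landmark_of(c,n)[:2]:
        u,v=q['location'][0]*560,q['location'][1]*420
        print(n,c,q['confidence'],P(f,u,v,plane=.004))
"
```

```text
t 12.4 meter-frame TCP mm [ -99.5 -242.3   73.7] yaw 159.61 toolz [ 4.000e-04  3.290e-02 -9.995e-01] F [0.5 1.2 0.6] gap 47.9 gf 0.0 j [-0.47  0.38 -0.21  0.99  0.03 -0.11]
[ 0.4844 -0.2333  0.0737]
top 0.77 cap meter mm [13.6 28.7 51.4] mean [14.1 31.4 51.4] r 0.027114927768707275 295 tilt [ 0.022 -0.004]
key side 0.43 [ 0.4817 -0.2402  0.004 ]
key_tip side 0.48 [ 0.5293 -0.2575  0.004 ]
```

{"name": "play_rows", "arguments": {
  "rows": [
    {"grip": 4.8,"x": -0.1,"y": 0.2,"z": 5,"twist": 0},
    {"grip": 4.8,"x": 0,"y": 0,"z": 2.0,"twist": 0},
    {"grip": 4.8,"x": 0,"y": 0,"z": 0.15,"twist": 0},
    {"grip": 4.8,"x": 0,"y": 0,"z": 0,"twist": 0},
    {"grip": 4.8,"x": 0,"y": 0,"z": 0,"twist": 0}
  ]
}}

```text
t: 13.28
position: [0.4874, -0.2274, 0.0039]
eef_rot: [0.176, 0.984, 0.016, -0.002]
contact_force: [-0.6, 0.0, 0.1]
finger_gap: 0.0478
grasp_force: 0.0
```

```bash
python3 -c "
from h import *
s=st()
print(s['position'])
"
```

```text
t 13.28 meter-frame TCP mm [ -97.  -236.2    3.9] yaw 159.75 toolz [ 0.0021  0.0324 -0.9995] F [-0.6  0.   0.1] gap 47.8 gf 0.0 j [-0.45  0.45 -0.31  0.83  0.03 -0.1 ]
[ 0.48742966 -0.22743085  0.00391774]
```

{"name": "play_rows", "arguments": {
  "rows": [
    {"grip": 4.8,"x": 0,"y": -0.15,"z": 0.25,"twist": 0},
    {"grip": 4.8,"x": 0,"y": 0,"z": 0,"twist": 0},
    {"grip": 2.5,"x": 0,"y": 0,"z": 0,"twist": 0},
    {"grip": 2.5,"x": 0,"y": 0,"z": 0,"twist": 0},
    {"grip": 2.5,"x": 0,"y": 0,"z": 0,"twist": 0}
  ],
  "newtons": 50
}}

```text
t: 13.9
position: [0.4861, -0.2288, 0.0006]
eef_rot: [0.176, 0.984, 0.016, -0.003]
contact_force: [-2.4, 0.5, 7.2]
finger_gap: 0.032
grasp_force: 49.1
```

{"name": "play_rows", "arguments": {
  "rows": [
    {"grip": 2.5,"x": 0,"y": 0,"z": 0,"twist": 0},
    {"grip": 2.5,"x": 0,"y": 0,"z": 0,"twist": 0},
    {"grip": 2.5,"x": 0,"y": 0,"z": -2,"twist": 0},
    {"grip": 2.5,"x": 0,"y": 0,"z": -3,"twist": 0},
    {"grip": 2.5,"x": 0,"y": 0,"z": 0,"twist": 0}
  ]
}}

```text
t: 14.52
position: [0.4873, -0.231, 0.0522]
eef_rot: [0.176, 0.984, 0.016, -0.001]
contact_force: [1.2, -0.5, -0.4]
finger_gap: 0.0317
grasp_force: 50.0
```

```bash
python3 -c "
from h import *
s=st();print(s['position'])
for c in('top','side'):
  f=r.grab_frame(c)
  for n in('key','key_tip'):
    for q in r.landmark_of(c,n)[:1]:
        u,v=q['location'][0]*560,q['location'][1]*420
        print(n,c,q['confidence'],(u,v),P(f,u,v,plane=s['position'][2]+.003))
  if c=='side':
    K=f['intrinsics'];p=np.linalg.inv(f['pose'])@np.r_[s['position'],1];u,v=int(K[0,0]*p[0]/p[2]+K[0,2]),int(K[1,1]*p[1]/p[2]+K[1,2])
    cv2.imwrite('pics/key_s.png',cv2.resize(f['image'][v-35:v+25,u-45:u+45],(720,480),interpolation=2)); print(u,v)
"
```

```text
t 14.53 meter-frame TCP mm [ -96.8 -239.8   52.2] yaw 159.71 toolz [ 0.0036  0.0317 -0.9995] F [ 1.2 -0.5 -0.4] gap 31.7 gf 49.98069884371944 j [-0.46  0.4  -0.24  0.94  0.03 -0.11]
[ 0.48729415 -0.23099178  0.05216686]
key side 0.37 (315.224, 201.894) [ 0.47849347 -0.21949319  0.05516686]
key_tip side 0.18 (239.512, 235.11599999999999) [0.52843147 0.08336418 0.05516686]
314 201
```

View pics/key_s.png

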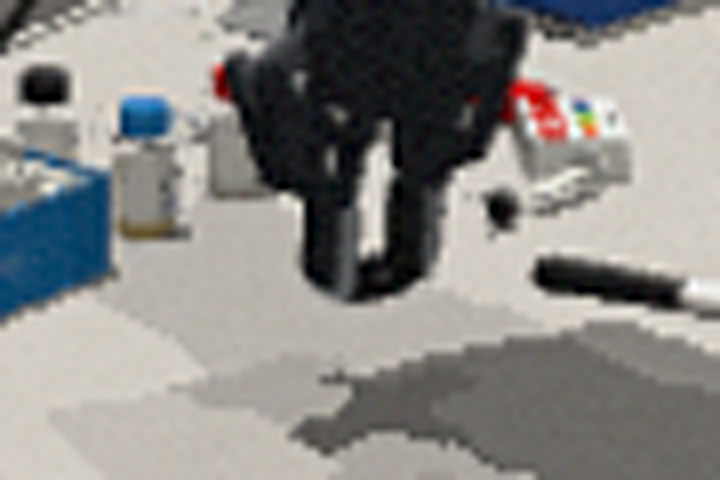

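The crop shows the key's black bow held level between the fingertips (370,270), and the pen is well clear. Next I'll estimate the real bezel centre in the side view.

Run:
```python
from h import *
np.set_printoptions(precision=2,suppress=True)
fs=[dict(np.load("side0.npz"))]+[r.grab_frame("side") for _ in range(3)]
for f in fs:
    p=tom(cloud(f,np.ones((420,560),bool)))*1e3
    fa=p[(p[:,1]>-99)&(p[:,1]<-12)&(p[:,2]>8)&(p[:,2]<66)&(p[:,0]>-20)&(p[:,0]<9)]
    # fascia plane from outside the bezel
    rr=np.hypot(fa[:,1]+55,fa[:,2]-38); o=fa[rr>29]; k=np.linalg.lstsq(np.c_[o[:,1:],np.ones(len(o))],o[:,0],rcond=None)[0]
    off=fa[:,0]-np.c_[fa[:,1:],np.ones(len(fa))]@k
    b=fa[(off<-4)&(off>-12)]
    c,r1=cv2.minEnclosingCircle(b[:,1:].astype(np.float32))
    top=p[(p[:,1]>-95)&(p[:,1]<0)&(p[:,0]>10)&(p[:,0]<95)&(p[:,2]>60)&(p[:,2]<75)]
    print(len(b),"mean",b.mean(0),"encl",c,r1,"ext",np.percentile(b,[2,98],0).ravel(),"plane",k,"fascia y ext",np.percentile(fa[:,1],[.5,99.5]),"top z",np.median(top[:,2]),"box mid",(b.min(0)+b.max(0))/2)
f=fs[1]
cv2.imwrite("pics/bez.png",cv2.resize(f["image"][200:235,230:270],(800,600)[:1]+(600,)if 0 else (680,595),interpolation=2))
# project expected bezel circle corners + meter corners into side px
K=f["intrinsics"];Ti=np.linalg.inv(f["pose"])
for n,q in dict(c=(-8,-55,38),l=(-8,-32,38),r=(-8,-78,38),t=(-8,-55,61),b=(-8,-55,15),TR=(0,-100,68),TL=(0,4,68),TLf=(0,-10,68),BR=(0,-100,0),LL=(0,100,68)).items():
    w=M@(np.array(q)/1e3)+O; a=Ti@np.r_[w,1]; print(n,K[0,0]*a[0]/a[2]+K[0,2],K[1,1]*a[1]/a[2]+K[1,2],"crop",(K[0,0]*a[0]/a[2]+K[0,2]-230)*17,(K[1,1]*a[1]/a[2]+K[1,2]-200)*17)
```

```text
125 mean [ -6.05 -51.62  39.69] encl (-52.77015686035156, 37.56194305419922) 23.52813148498535 ext [ -9.03 -73.47  19.98  -3.11 -32.07  59.  ] plane [ 0.   -0.    1.49] fascia y ext [-97.76 -12.98] top z 69.51758284975473 box mid [ -6.22 -52.51  38.7 ]
127 mean [ -6.1  -51.43  39.46] encl (-57.02574157714844, 37.659088134765625) 27.889583587646484 ext [ -9.16 -73.62  19.08  -2.89 -30.65  59.46] plane [ 0.01 -0.01  2.08] fascia y ext [-98.51 -13.02] top z 69.59991320000417 box mid [ -6.11 -57.02  39.41]
127 mean [ -6.19 -51.16  40.17] encl (-51.310707092285156, 37.549293518066406) 24.710050582885742 ext [ -9.04 -71.02  19.7   -3.42 -31.49  61.08] plane [ 0.01 -0.    1.81] fascia y ext [-98.37 -12.23] top z 69.52007620078798 box mid [ -6.87 -52.85  39.72]
129 mean [ -6.35 -50.9   39.99] encl (-57.632301330566406, 40.3030891418457) 28.347877502441406 ext [ -9.31 -72.43  19.84  -2.89 -31.25  59.6 ] plane [ 0.01 -0.    1.61] fascia y ext [-98.16 -12.65] top z 69.64523437178255 box mid [ -6.22 -57.22  39.55]
c 253.45451952362677 217.50175733811977 crop 398.72683190165515 297.52987474803615
l 248.05843416940996 220.1011891641233 crop 306.9933808799694 341.72021579009606
r 258.6927590726627 214.97836385892776 crop 487.7769042352656 254.632185601772
t 253.16036652749256 210.20098064083027 crop 393.72623096737345 173.41667089411453
b 253.74401219774924 224.68686643796156 crop 403.64820736173715 419.67672944534644
TR 261.2474554655464 202.70688117916055 crop 531.206742914289 46.0169800457293
TL 236.6400117443198 213.7854512455247 crop 112.88019965343648 234.3526711739201
TLf 240.15200636823687 212.20430860614533 crop 172.58410826002677 207.47324630447065
BR 261.8961694412423 223.5055525977717 crop 542.2348805011193 399.5943941621189
LL 210.64471056201688 225.48885159896972 crop -329.039920445713 433.3104771824852
```

View pics/bez.png

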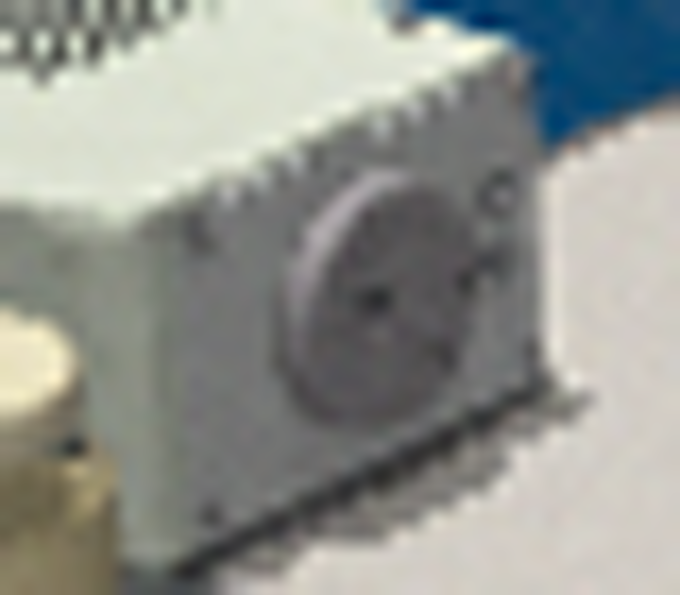

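In the bezel crop the face spans roughly 302-475 across and 180-425 down, against a projected nominal centre of (399,298). That puts the switch about 2.5 mm to the left (+y) with z close to nominal. Carrying the key there.

{"name": "play_rows", "arguments": {
  "rows": [
    {"grip": 2.5,"x": 0,"y": 0,"z": 0,"twist": -7.9},
    {"grip": 2.5,"x": 0,"y": 0,"z": 0,"twist": -7.9},
    {"grip": 2.5,"x": -0.9,"y": 4.66,"z": 0,"twist": 0},
    {"grip": 2.5,"x": -0.9,"y": 4.66,"z": 0,"twist": 0},
    {"grip": 2.5,"x": -0.9,"y": 4.66,"z": 0,"twist": 0}
  ]
}}

```text
t: 15.6
position: [0.5241, -0.0917, 0.0547]
eef_rot: [0.039, 0.999, 0.017, -0.0]
contact_force: [1.4, -1.3, -0.7]
finger_gap: 0.0323
grasp_force: 50.0
```

{"name": "play_rows", "arguments": {
  "rows": [
    {"grip": 2.5,"x": -0.9,"y": 4.66,"z": 0,"twist": 0},
    {"grip": 2.5,"x": 0,"y": 0,"z": 1,"twist": 0},
    {"grip": 2.5,"x": 0,"y": 0,"z": 1,"twist": 0},
    {"grip": 2.5,"x": 0,"y": 0,"z": 0,"twist": 0},
    {"grip": 2.5,"x": 0,"y": 0,"z": 0,"twist": 0}
  ]
}}

```text
t: 16.23
position: [0.5363, -0.0475, 0.0363]
eef_rot: [0.04, 0.999, 0.017, -0.0]
contact_force: [0.3, -1.2, 1.0]
finger_gap: 0.0322
grasp_force: 50.0
```

Run:
```python
from h import *
s=st();print(s['position'])
f=r.grab_frame('top'); g=r.grab_frame('side')
for n,f,c in(('t',f,'top'),('s',g,'side')):
    K=f['intrinsics'];p=np.linalg.inv(f['pose'])@np.r_[s['position'],1];u,v=int(K[0,0]*p[0]/p[2]+K[0,2]),int(K[1,1]*p[1]/p[2]+K[1,2])
    cv2.imwrite(f'pics/ins_{n}.png',cv2.resize(f['image'][v-30:v+30,u-32:u+32],(640,600),interpolation=2)); print(u,v)
    for n in('key','key_tip'):
      for q in r.landmark_of(c,n)[:1]:
        a,b=q['location'][0]*560,q['location'][1]*420
        print(n,c,q['confidence'],(a,b),tom(P(f,a,b,plane=s['position'][2]+.0034))*1e3)
```

```text
t 16.23 meter-frame TCP mm [-62.2 -53.   36.3] yaw 175.44 toolz [ 3.000e-04  3.320e-02 -9.994e-01] F [ 0.3 -1.2  1. ] gap 32.2 gf 50.003188328118995 j [-0.11  0.41 -0.28  0.89  0.03 -0.03]
[ 0.53633764 -0.04751837  0.03633931]
285 201
267 222
key side 0.62 (266.896, 223.02) [-66.36841453 -46.44095574  39.73930701]
key_tip side 0.61 (258.104, 219.786) [-32.09577277 -48.14397453  39.73930701]
```

{"name": "play_rows", "arguments": {
  "rows": [
    {"grip": 2.5,"x": -1.0,"y": 0.05,"z": 0.17,"twist": 0},
    {"grip": 2.5,"x": -0.4,"y": 0,"z": 0,"twist": 0},
    {"grip": 2.5,"x": -0.2,"y": 0,"z": 0,"twist": 0},
    {"grip": 2.5,"x": -0.2,"y": 0,"z": 0,"twist": 0},
    {"grip": 2.5,"x": 0,"y": 0,"z": 0,"twist": 0}
  ]
}}

```text
t: 17.15
position: [0.5543, -0.0475, 0.0345]
eef_rot: [0.039, 0.999, 0.017, -0.001]
contact_force: [-1.1, 0.2, -0.2]
finger_gap: 0.0317
grasp_force: 50.0
```

```bash
python3 -c "
from h import *
s=st()"
```

```text
t 17.15 meter-frame TCP mm [-44.3 -51.6  34.5] yaw 175.51 toolz [ 0.      0.0332 -0.9994] F [-1.1  0.2 -0.2] gap 31.7 gf 50.00716959941201 j [-0.1   0.44 -0.23  0.9   0.03 -0.03]
```

{"name": "play_rows", "arguments": {
  "rows": [
    {"grip": 2.5,"x": -0.1,"y": 0,"z": 0,"twist": 0},
    {"grip": 2.5,"x": -0.1,"y": 0,"z": 0,"twist": 0},
    {"grip": 2.5,"x": 0,"y": 0,"z": 0,"twist": 0},
    {"grip": 2.5,"x": 0,"y": 0,"z": 0,"twist": 0},
    {"grip": 2.5,"x": 0,"y": 0,"z": 0,"twist": 0}
  ]
}}

```text
t: 17.77
position: [0.5564, -0.0477, 0.0345]
eef_rot: [0.039, 0.999, 0.017, -0.0]
contact_force: [-1.3, -0.3, -2.1]
finger_gap: 0.0317
grasp_force: 49.8
```

{"name": "play_rows", "arguments": {
  "rows": [
    {"grip": 2.5,"x": -0.1,"y": 0,"z": 0,"twist": 0},
    {"grip": 2.5,"x": -0.05,"y": 0,"z": 0,"twist": 0},
    {"grip": 2.5,"x": 0,"y": 0,"z": 0,"twist": 0},
    {"grip": 2.5,"x": 0,"y": 0,"z": 0,"twist": 0},
    {"grip": 2.5,"x": 0,"y": 0,"z": 0,"twist": 0}
  ]
}}

```text
t: 18.4
position: [0.5579, -0.0479, 0.0345]
eef_rot: [0.039, 0.999, 0.017, -0.0]
contact_force: [-1.8, -1.6, -3.0]
finger_gap: 0.0316
grasp_force: 49.8
```

```bash
python3 -c "
from h import *
s=st()"
```

```text
t 18.4 meter-frame TCP mm [-40.7 -51.7  34.5] yaw 175.51 toolz [ 4.000e-04  3.310e-02 -9.995e-01] F [-1.8 -1.6 -3. ] gap 31.6 gf 49.79208359029144 j [-0.1   0.45 -0.22  0.91  0.03 -0.03]
```

The tip seems to be entering the slot and rubbing its upper edge. I'll lower it a little and go on.

{"name": "play_rows", "arguments": {
  "rows": [
    {"grip": 2.5,"x": 0,"y": -0.02,"z": 0.05,"twist": 0},
    {"grip": 2.5,"x": -0.1,"y": 0,"z": 0,"twist": 0},
    {"grip": 2.5,"x": -0.1,"y": 0,"z": 0,"twist": 0},
    {"grip": 2.5,"x": 0,"y": 0,"z": 0,"twist": 0},
    {"grip": 2.5,"x": 0,"y": 0,"z": 0,"twist": 0}
  ]
}}

```text
t: 19.02
position: [0.5602, -0.0482, 0.0342]
eef_rot: [0.039, 0.999, 0.017, -0.0]
contact_force: [-0.1, -1.6, -2.7]
finger_gap: 0.0316
grasp_force: 49.9
```

```bash
python3 -c "
from h import *
s=st()"
```

```text
t 19.02 meter-frame TCP mm [-38.4 -51.8  34.2] yaw 175.51 toolz [ 9.000e-04  3.320e-02 -9.994e-01] F [-0.1 -1.6 -2.7] gap 31.6 gf 49.88750332966447 j [-0.1   0.45 -0.21  0.91  0.03 -0.03]
```

Entering freely. I'll lower slightly, nudge to -y and continue.

{"name": "play_rows", "arguments": {
  "rows": [
    {"grip": 2.5,"x": 0,"y": -0.02,"z": 0.04,"twist": 0},
    {"grip": 2.5,"x": -0.2,"y": 0,"z": 0,"twist": 0},
    {"grip": 2.5,"x": -0.2,"y": 0,"z": 0,"twist": 0},
    {"grip": 2.5,"x": -0.1,"y": 0,"z": 0,"twist": 0},
    {"grip": 2.5,"x": 0,"y": 0,"z": 0,"twist": 0}
  ]
}}

```text
t: 19.65
position: [0.5651, -0.0487, 0.0337]
eef_rot: [0.039, 0.999, 0.017, -0.0]
contact_force: [-0.3, -0.4, -0.9]
finger_gap: 0.032
grasp_force: 50.1
```

```bash
python3 -c "
from h import *
s=st()"
```

```text
t 19.65 meter-frame TCP mm [-33.4 -52.   33.7] yaw 175.51 toolz [ 7.000e-04  3.320e-02 -9.994e-01] F [-0.3 -0.4 -0.9] gap 32.0 gf 50.054842312820256 j [-0.1   0.46 -0.2   0.91  0.03 -0.03]
```

{"name": "play_rows", "arguments": {
  "rows": [
    {"grip": 2.5,"x": -0.25,"y": 0,"z": 0,"twist": 0},
    {"grip": 2.5,"x": -0.25,"y": 0,"z": 0,"twist": 0},
    {"grip": 2.5,"x": -0.25,"y": 0,"z": 0,"twist": 0},
    {"grip": 2.5,"x": -0.1,"y": 0,"z": 0,"twist": 0},
    {"grip": 2.5,"x": 0,"y": 0,"z": 0,"twist": 0}
  ]
}}

```text
t: 20.27
position: [0.5735, -0.0494, 0.0336]
eef_rot: [0.039, 0.999, 0.017, -0.0]
contact_force: [0.0, 0.3, -0.9]
finger_gap: 0.0318
grasp_force: 50.1
```

{"name": "play_rows", "arguments": {
  "rows": [
    {"grip": 2.5,"x": -0.1,"y": 0,"z": 0,"twist": 0},
    {"grip": 2.5,"x": -0.1,"y": 0,"z": 0,"twist": 0},
    {"grip": 2.5,"x": -0.1,"y": 0,"z": 0,"twist": 0},
    {"grip": 2.5,"x": 0,"y": 0,"z": 0,"twist": 0},
    {"grip": 2.5,"x": 0,"y": 0,"z": 0,"twist": 0}
  ]
}}

```text
t: 20.9
position: [0.5764, -0.0496, 0.0336]
eef_rot: [0.039, 0.999, 0.017, -0.0]
contact_force: [0.2, -0.4, -0.7]
finger_gap: 0.0318
grasp_force: 50.1
```

```bash
python3 -c "
from h import *
s=st()"
```

```text
t 20.9 meter-frame TCP mm [-22.1 -52.   33.6] yaw 175.52 toolz [ 4.000e-04  3.320e-02 -9.994e-01] F [ 0.2 -0.4 -0.7] gap 31.8 gf 50.103480513207614 j [-0.1   0.48 -0.16  0.92  0.03 -0.03]
```

{"name": "play_rows", "arguments": {
  "rows": [
    {"grip": 2.5,"x": -0.1,"y": 0,"z": 0,"twist": 0},
    {"grip": 2.5,"x": -0.1,"y": 0,"z": 0,"twist": 0},
    {"grip": 2.5,"x": 0,"y": 0,"z": 0,"twist": 0},
    {"grip": 2.5,"x": 0,"y": 0,"z": 0,"twist": 0},
    {"grip": 2.5,"x": 0,"y": 0,"z": 0,"twist": 0}
  ]
}}

```text
t: 21.52
position: [0.5778, -0.0497, 0.0334]
eef_rot: [0.039, 0.999, 0.017, -0.001]
contact_force: [-6.6, 0.3, 1.1]
finger_gap: 0.0322
grasp_force: 50.2
```

{"name": "play_rows", "arguments": {
  "rows": [
    {"grip": 2.5,"x": -0.08,"y": 0,"z": 0,"twist": 0},
    {"grip": 2.5,"x": -0.08,"y": 0,"z": 0,"twist": 0},
    {"grip": 2.5,"x": 0,"y": 0,"z": 0,"twist": 0},
    {"grip": 2.5,"x": 0,"y": 0,"z": 0,"twist": 0},
    {"grip": 2.5,"x": 0,"y": 0,"z": 0,"twist": 0}
  ]
}}

```text
t: 22.15
position: [0.578, -0.0497, 0.0329]
eef_rot: [0.039, 0.999, 0.017, -0.002]
contact_force: [-12.9, 0.4, 2.6]
finger_gap: 0.0315
grasp_force: 50.3
```

```bash
python3 -c "
from h import *
s=st()"
```

```text
t 22.15 meter-frame TCP mm [-20.5 -52.   32.9] yaw 175.51 toolz [-0.0032  0.0335 -0.9994] F [-12.9   0.4   2.6] gap 31.5 gf 50.320492065511644 j [-0.1   0.49 -0.16  0.93  0.03 -0.03]
```

The key is at the wall (13 N, TCP x -20.5). I'll ease off, release, lift and close the fingers.

{"name": "play_rows", "arguments": {
  "rows": [
    {"grip": 2.5,"x": 0.13,"y": 0,"z": 0,"twist": 0},
    {"grip": 4.6,"x": 0,"y": 0,"z": 0,"twist": 0},
    {"grip": 4.6,"x": 0,"y": 0,"z": 0,"twist": 0},
    {"grip": 4.6,"x": 0,"y": 0,"z": 0,"twist": 0},
    {"grip": 4.6,"x": 0,"y": 0,"z": 0,"twist": 0}
  ]
}}

```text
t: 22.78
position: [0.5789, -0.0498, 0.0337]
eef_rot: [0.039, 0.999, 0.017, -0.0]
contact_force: [-0.5, 0.3, -0.3]
finger_gap: 0.0456
grasp_force: 0.0
```

{"name": "play_rows", "arguments": {
  "rows": [
    {"grip": 4.6,"x": 0,"y": 0,"z": -1.5,"twist": 0},
    {"grip": 4.6,"x": 0,"y": 0,"z": -1.7,"twist": 0},
    {"grip": 0,"x": 0,"y": -2.3,"z": 0,"twist": 0},
    {"grip": 0,"x": 0,"y": 0,"z": 0,"twist": 0},
    {"grip": 0,"x": 0,"y": 0,"z": 0,"twist": 0}
  ]
}}

```text
t: 23.4
position: [0.577, -0.0735, 0.0653]
eef_rot: [0.039, 0.999, 0.017, -0.0]
contact_force: [-0.6, 0.2, -0.6]
finger_gap: 0.0003
grasp_force: 0.0
```

Run:
```python
from h import *
s=st()
for c in('side','top'):
    f=r.grab_frame(c)
    for n in('key','key_tip'):
      for q in r.landmark_of(c,n)[:1]:
        a,b=q['location'][0]*560,q['location'][1]*420
        print(n,c,q['confidence'],(a,b),tom(P(f,a,b,plane=.037))*1e3)
    if c=='side': cv2.imwrite('pics/rel.png',cv2.resize(f['image'][190:250,225:305],(800,600),interpolation=2))
```

```text
t 23.4 meter-frame TCP mm [-19.7 -75.8  65.3] yaw 175.5 toolz [ 8.000e-04  3.330e-02 -9.994e-01] F [-0.6  0.2 -0.6] gap 0.3 gf 0.0 j [-0.14  0.46 -0.11  1.    0.03 -0.07]
key side 0.47 (257.488, 221.004) [-32.19552077 -45.24703027  37.        ]
key_tip side 0.61 (247.8, 216.51) [ 11.58767441 -51.99598892  37.        ]
```

View pics/rel.png

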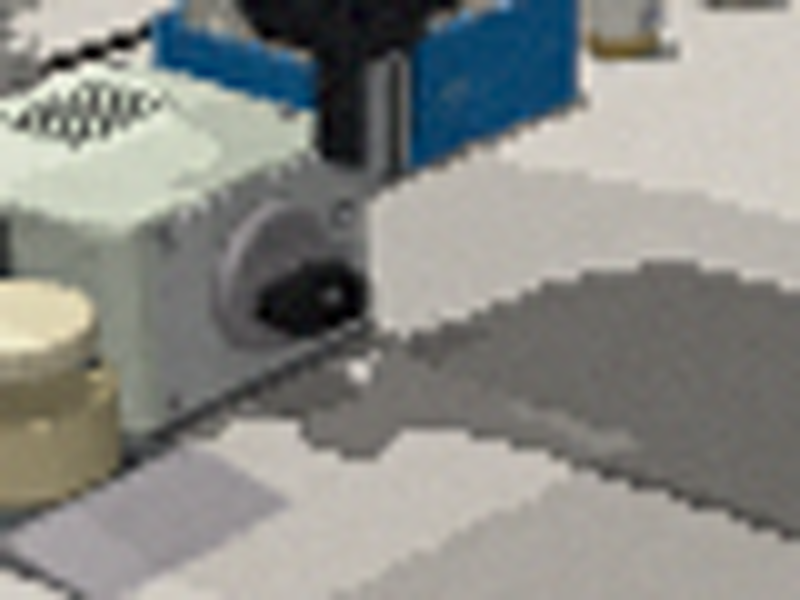

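The picture shows the bow standing out of the bezel (crop 310,295), level, with the closed fingers above its right side. Pressing the right side down.

{"name": "play_rows", "arguments": {
  "rows": [
    {"grip": 0,"x": 0.25,"y": 0,"z": 1.5,"twist": 0},
    {"grip": 0,"x": 0,"y": 0,"z": 0.8,"twist": 0},
    {"grip": 0,"x": 0,"y": 0,"z": 0.2,"twist": 0},
    {"grip": 0,"x": 0,"y": 0,"z": 0.2,"twist": 0},
    {"grip": 0,"x": 0,"y": 0,"z": 0,"twist": 0}
  ]
}}

```text
t: 24.32
position: [0.5745, -0.0727, 0.0379]
eef_rot: [0.039, 0.999, 0.017, -0.0]
contact_force: [0.2, -0.2, 0.6]
finger_gap: 0.0001
grasp_force: 0.0
```

{"name": "play_rows", "arguments": {
  "rows": [
    {"grip": 0,"x": 0,"y": 0,"z": 0.15,"twist": 0},
    {"grip": 0,"x": 0,"y": 0,"z": 0.15,"twist": 0},
    {"grip": 0,"x": 0,"y": 0,"z": 0.1,"twist": 0},
    {"grip": 0,"x": 0,"y": 0,"z": 0,"twist": 0},
    {"grip": 0,"x": 0,"y": 0,"z": 0,"twist": 0}
  ]
}}

```text
t: 24.95
position: [0.5745, -0.0726, 0.034]
eef_rot: [0.039, 0.999, 0.017, -0.0]
contact_force: [0.0, -0.7, 2.0]
finger_gap: 0.0001
grasp_force: 0.9
```

```bash
python3 -c "
from h import *
s=st()"
```

```text
t 24.95 meter-frame TCP mm [-22.2 -75.   34. ] yaw 175.52 toolz [ 8.000e-04  3.310e-02 -9.995e-01] F [ 0.  -0.7  2. ] gap 0.1 gf 0.9086065953306388 j [-0.14  0.49 -0.16  0.93  0.03 -0.07]
```

{"name": "play_rows", "arguments": {
  "rows": [
    {"grip": 0,"x": 0,"y": 0,"z": 0.2,"twist": 0},
    {"grip": 0,"x": 0,"y": 0,"z": 0.2,"twist": 0},
    {"grip": 0,"x": 0,"y": 0,"z": 0.1,"twist": 0},
    {"grip": 0,"x": 0,"y": 0,"z": 0,"twist": 0},
    {"grip": 0,"x": 0,"y": 0,"z": 0,"twist": 0}
  ]
}}

```text
t: 25.58
position: [0.5743, -0.0724, 0.0288]
eef_rot: [0.039, 0.999, 0.017, -0.001]
contact_force: [0.9, -0.4, -0.1]
finger_gap: -0.0001
grasp_force: 0.0
```

{"name": "play_rows", "arguments": {
  "rows": [
    {"grip": 0,"x": 0,"y": 0,"z": 0.15,"twist": 0},
    {"grip": 0,"x": 0,"y": 0,"z": 0.15,"twist": 0},
    {"grip": 0,"x": 0,"y": 0,"z": 0,"twist": 0},
    {"grip": 0,"x": 0,"y": 0,"z": 0,"twist": 0},
    {"grip": 0,"x": 0,"y": 0,"z": 0,"twist": 0}
  ]
}}

```text
t: 26.2
position: [0.5744, -0.0723, 0.0259]
eef_rot: [0.039, 0.999, 0.017, -0.0]
contact_force: [0.8, 0.3, 0.3]
finger_gap: 0.0001
grasp_force: 0.3
```

```bash
python3 -c "
from h import *
s=st()"
```

```text
t 26.2 meter-frame TCP mm [-22.3 -74.8  25.9] yaw 175.52 toolz [ 5.000e-04  3.320e-02 -9.994e-01] F [0.8 0.3 0.3] gap 0.1 gf 0.32348810505936854 j [-0.14  0.49 -0.17  0.91  0.03 -0.06]
```

Almost no force, so the bow edge may have slid past the fingertip. I'll push its lowered edge sideways to the left, which also turns it clockwise.

{"name": "play_rows", "arguments": {
  "rows": [
    {"grip": 0,"x": 0,"y": 0.15,"z": 0,"twist": 0},
    {"grip": 0,"x": 0,"y": 0.15,"z": 0,"twist": 0},
    {"grip": 0,"x": 0,"y": 0,"z": 0,"twist": 0},
    {"grip": 0,"x": 0,"y": 0,"z": 0,"twist": 0},
    {"grip": 0,"x": 0,"y": 0,"z": 0,"twist": 0}
  ]
}}

```text
t: 26.82
position: [0.5745, -0.0693, 0.0259]
eef_rot: [0.039, 0.999, 0.017, -0.001]
contact_force: [-2.5, -1.5, 1.4]
finger_gap: -0.0
grasp_force: 1.5
```

{"name": "play_rows", "arguments": {
  "rows": [
    {"grip": 0,"x": 0,"y": 0.1,"z": 0,"twist": 0},
    {"grip": 0,"x": 0,"y": 0.1,"z": 0,"twist": 0},
    {"grip": 0,"x": 0,"y": 0,"z": 0,"twist": 0},
    {"grip": 0,"x": 0,"y": 0,"z": 0,"twist": 0},
    {"grip": 0,"x": 0,"y": 0,"z": 0,"twist": 0}
  ]
}}

```text
t: 27.45
position: [0.5742, -0.0678, 0.0258]
eef_rot: [0.039, 0.999, 0.016, -0.001]
contact_force: [-5.5, -6.5, -0.4]
finger_gap: -0.0003
grasp_force: 3.7
```

Run:
```python
from h import *
s=st()
np.set_printoptions(precision=1,suppress=True)
f=r.grab_frame('side')
cv2.imwrite('pics/turn.png',cv2.resize(f['image'][190:250,225:305],(800,600),interpolation=2))
q=r.trace('side','key')
for k in q[:2]: 
    p=tom(cloud(f,k['pixels']))*1e3; p=p[(p[:,0]<-5)&(p[:,0]>-45)&(p[:,2]<65)]
    print(k['confidence'],len(p),p.min(0) if len(p) else 0,p.max(0) if len(p) else 0)
    if len(p)>10:
        c=p[:,1:]-p[:,1:].mean(0);U,S,V=np.linalg.svd(c);print(p.mean(0),V[0],"angle",np.arctan2(V[0][1],V[0][0]),S)
```

```text
t 27.45 meter-frame TCP mm [-22.9 -70.3  25.8] yaw 175.49 toolz [-7.000e-04  3.210e-02 -9.995e-01] F [-5.5 -6.5 -0.4] gap -0.3 gf 3.6793509882409126 j [-0.13  0.49 -0.17  0.91  0.03 -0.06]
0.18 198 [-44.9  -2.3  -0. ] [-5.  74.  10.4]
[-28.2  39.3   6.1] [ 1. -0.] angle -0.011111652913196077 [323.   26.3]
```

{"name": "play_rows", "arguments": {
  "rows": [
    {"grip": 0,"x": 0,"y": -1.0,"z": 0,"twist": 0},
    {"grip": 0,"x": 0.5,"y": 0,"z": -4,"twist": 0},
    {"grip": 0,"x": 2,"y": -4,"z": -3,"twist": 0},
    {"grip": 0,"x": 2,"y": -4,"z": 0,"twist": 0},
    {"grip": 0,"x": 0,"y": 0,"z": 0,"twist": 0}
  ]
}}

```text
t: 28.18
position: [0.5221, -0.1581, 0.0936]
eef_rot: [0.041, 0.999, 0.017, 0.0]
contact_force: [0.6, 0.0, -0.8]
finger_gap: 0.0003
grasp_force: 0.0
```

Run:
```python
from h import *
s=st()
np.set_printoptions(precision=1,suppress=True)
for c in('side','top'):
    f=r.grab_frame(c)
    p=tom(cloud(f,np.ones((420,560),bool)))*1e3
    p=p[(p[:,0]<-13)&(p[:,0]>-40)&(p[:,2]<65)&(p[:,2]>12)&(p[:,1]<-25)&(p[:,1]>-80)]
    print(c,len(p))
    if len(p)>8:
        U,S,V=np.linalg.svd(p[:,1:]-p[:,1:].mean(0));print(p.mean(0),"min",p.min(0),"max",p.max(0),"dir",V[0],"angle",np.arctan(V[0][1]/V[0][0]),S)
    if c=='side': cv2.imwrite('pics/turned.png',cv2.resize(f['image'][190:250,225:305],(800,600),interpolation=2))
```

```text
t 28.18 meter-frame TCP mm [ -67.8 -164.4   93.6] yaw 175.34 toolz [ 0.0017  0.033  -0.9995] F [ 0.6  0.  -0.8] gap 0.3 gf 0.0 j [-0.31  0.38 -0.17  1.04  0.03 -0.23]
side 43
[-25.6 -44.4  38.8] min [-33.9 -63.1  31.2] max [-15.4 -31.5  46.6] dir [-1.  -0.3] angle 0.30276875694954086 [63.5 17.9]
top 107
[-22.7 -50.1  38.5] min [-32.6 -66.3  29. ] max [-13.3 -33.6  48.4] dir [-0.9 -0.4] angle 0.37800916933254025 [102.7  23.6]
```

View pics/turned.png

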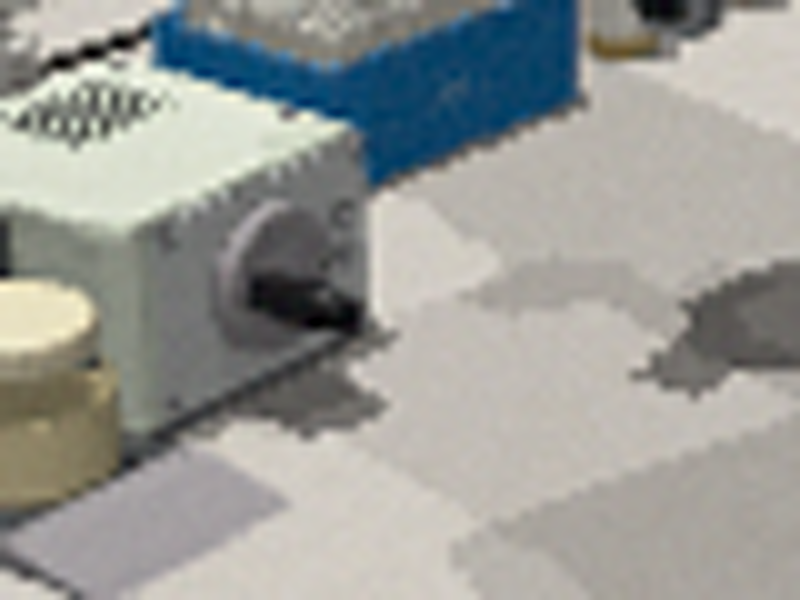

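The bow is turned clockwise but only by about 0.4 rad: its right end is low at crop (355,318). The fingertips are slimmer than I assumed and slid off, so I'll press again closer to the axis.

{"name": "play_rows", "arguments": {
  "rows": [
    {"grip": 0,"x": -2.27,"y": 4.87,"z": 0,"twist": 0},
    {"grip": 0,"x": -2.27,"y": 4.87,"z": 0,"twist": 0},
    {"grip": 0,"x": 0,"y": 0,"z": 4.0,"twist": 0},
    {"grip": 0,"x": 0,"y": 0,"z": 1.0,"twist": 0},
    {"grip": 0,"x": 0,"y": 0,"z": 0,"twist": 0}
  ]
}}

```text
t: 28.9
position: [0.5753, -0.0605, 0.0461]
eef_rot: [0.039, 0.999, 0.017, -0.001]
contact_force: [0.3, -0.2, 0.4]
finger_gap: -0.0
grasp_force: 0.0
```

```bash
python3 -c "
from h import *
s=st()"
```

```text
t 28.9 meter-frame TCP mm [-22.3 -63.   46.1] yaw 175.52 toolz [-8.000e-04  3.350e-02 -9.994e-01] F [ 0.3 -0.2  0.4] gap -0.0 gf 0.0 j [-0.12  0.48 -0.15  0.96  0.03 -0.04]
```

{"name": "play_rows", "arguments": {
  "rows": [
    {"grip": 0,"x": 0,"y": -0.2,"z": 0.5,"twist": 0},
    {"grip": 0,"x": 0,"y": 0,"z": 0.2,"twist": 0},
    {"grip": 0,"x": 0,"y": 0,"z": 0.2,"twist": 0},
    {"grip": 0,"x": 0,"y": 0,"z": 0.1,"twist": 0},
    {"grip": 0,"x": 0,"y": 0,"z": 0,"twist": 0}
  ]
}}

```text
t: 29.52
position: [0.5756, -0.0623, 0.0362]
eef_rot: [0.039, 0.999, 0.017, -0.0]
contact_force: [0.4, 1.0, -0.1]
finger_gap: 0.0002
grasp_force: 0.0
```

{"name": "play_rows", "arguments": {
  "rows": [
    {"grip": 0,"x": 0,"y": 0,"z": 0.15,"twist": 0},
    {"grip": 0,"x": 0,"y": 0,"z": 0.15,"twist": 0},
    {"grip": 0,"x": 0,"y": 0,"z": 0,"twist": 0},
    {"grip": 0,"x": 0,"y": 0,"z": 0,"twist": 0},
    {"grip": 0,"x": 0,"y": 0,"z": 0,"twist": 0}
  ]
}}

```text
t: 30.15
position: [0.5758, -0.0622, 0.0334]
eef_rot: [0.039, 0.999, 0.017, -0.0]
contact_force: [1.1, -0.9, 3.7]
finger_gap: 0.0003
grasp_force: 1.5
```

```bash
python3 -c "
from h import *
s=st()"
```

```text
t 30.15 meter-frame TCP mm [-21.8 -64.6  33.4] yaw 175.51 toolz [ 8.000e-04  3.310e-02 -9.995e-01] F [ 1.1 -0.9  3.7] gap 0.3 gf 1.4754550717771053 j [-0.13  0.49 -0.16  0.93  0.03 -0.05]
```

Force is building, so it's turning. Continuing down.

{"name": "play_rows", "arguments": {
  "rows": [
    {"grip": 0,"x": 0,"y": 0,"z": 0.15,"twist": 0},
    {"grip": 0,"x": 0,"y": 0,"z": 0.15,"twist": 0},
    {"grip": 0,"x": 0,"y": 0,"z": 0,"twist": 0},
    {"grip": 0,"x": 0,"y": 0,"z": 0,"twist": 0},
    {"grip": 0,"x": 0,"y": 0,"z": 0,"twist": 0}
  ]
}}

```text
t: 30.78
position: [0.5755, -0.0621, 0.0302]
eef_rot: [0.039, 0.999, 0.017, -0.0]
contact_force: [0.8, -1.2, 2.6]
finger_gap: 0.0002
grasp_force: 1.5
```

{"name": "play_rows", "arguments": {
  "rows": [
    {"grip": 0,"x": 0,"y": 0,"z": 0.1,"twist": 0},
    {"grip": 0,"x": 0,"y": 0,"z": 0.1,"twist": 0},
    {"grip": 0,"x": 0,"y": 0,"z": 0,"twist": 0},
    {"grip": 0,"x": 0,"y": 0,"z": 0,"twist": 0},
    {"grip": 0,"x": 0,"y": 0,"z": 0,"twist": 0}
  ]
}}

```text
t: 31.4
position: [0.5756, -0.0621, 0.0282]
eef_rot: [0.039, 0.999, 0.017, -0.0]
contact_force: [0.4, -2.1, 4.5]
finger_gap: 0.0
grasp_force: 2.2
```

```bash
python3 -c "
from h import *
s=st()"
```

```text
t 31.4 meter-frame TCP mm [-21.9 -64.5  28.2] yaw 175.51 toolz [ 5.000e-04  3.310e-02 -9.995e-01] F [ 0.4 -2.1  4.5] gap 0.0 gf 2.1580286894459277 j [-0.13  0.49 -0.17  0.91  0.03 -0.05]
```

{"name": "play_rows", "arguments": {
  "rows": [
    {"grip": 0,"x": 0,"y": 0,"z": 0.1,"twist": 0},
    {"grip": 0,"x": 0,"y": 0,"z": 0.1,"twist": 0},
    {"grip": 0,"x": 0,"y": 0,"z": 0,"twist": 0},
    {"grip": 0,"x": 0,"y": 0,"z": 0,"twist": 0},
    {"grip": 0,"x": 0,"y": 0,"z": 0,"twist": 0}
  ]
}}

```text
t: 32.02
position: [0.5757, -0.0623, 0.0266]
eef_rot: [0.039, 0.999, 0.016, -0.0]
contact_force: [-2.0, -3.9, 9.6]
finger_gap: -0.0002
grasp_force: 4.5
```

{"name": "play_rows", "arguments": {
  "rows": [
    {"grip": 0,"x": 0,"y": 0,"z": 0.1,"twist": 0},
    {"grip": 0,"x": 0,"y": 0,"z": 0.1,"twist": 0},
    {"grip": 0,"x": 0,"y": 0,"z": 0,"twist": 0},
    {"grip": 0,"x": 0,"y": 0,"z": 0,"twist": 0},
    {"grip": 0,"x": 0,"y": 0,"z": 0,"twist": 0}
  ]
}}

```text
t: 32.65
position: [0.5759, -0.0626, 0.025]
eef_rot: [0.039, 0.999, 0.016, 0.0]
contact_force: [-3.8, -6.8, 16.0]
finger_gap: -0.0002
grasp_force: 7.2
```

```bash
python3 -c "
from h import *
s=st()"
```

```text
t 32.65 meter-frame TCP mm [-21.6 -64.9  25. ] yaw 175.49 toolz [ 0.0015  0.0319 -0.9995] F [-3.8 -6.8 16. ] gap -0.2 gf 7.227753535844386 j [-0.13  0.49 -0.17  0.91  0.03 -0.05]
```

Force is now rising against something stiff, probably the stop. Backing off to measure the angle.

{"name": "play_rows", "arguments": {
  "rows": [
    {"grip": 0,"x": 0,"y": 0,"z": -2,"twist": 0},
    {"grip": 0,"x": 0.5,"y": 0,"z": -4,"twist": 0},
    {"grip": 0,"x": 2,"y": -4,"z": -1,"twist": 0},
    {"grip": 0,"x": 2,"y": -4,"z": 0,"twist": 0},
    {"grip": 0,"x": 0,"y": 0,"z": 0,"twist": 0}
  ]
}}

```text
t: 33.28
position: [0.5228, -0.1421, 0.0914]
eef_rot: [0.041, 0.999, 0.017, -0.001]
contact_force: [0.1, 0.8, 1.2]
finger_gap: 0.0002
grasp_force: 0.0
```

```bash
cat > ang.py <<'E'
from h import *
np.set_printoptions(precision=1,suppress=True)
s=st()
for c in('side','top'):
    f=r.grab_frame(c) if c=='side' else jar('top')
    p=tom(cloud(f,np.ones((420,560),bool)))*1e3
    p=p[(p[:,0]<-13)&(p[:,0]>-40)&(p[:,2]<65)&(p[:,2]>12)&(p[:,1]<-25)&(p[:,1]>-80)]
    if len(p)>8:
        U,S,V=np.linalg.svd(p[:,1:]-p[:,1:].mean(0));print(c,len(p),p.mean(0),"min",p.min(0),"max",p.max(0),"angle",np.arctan(V[0][1]/V[0][0]),S)
        # robust plane slope on the bow's flat
        q=p[np.argsort(p[:,1])]; print(np.array([[np.median(q[abs(q[:,1]-y)<2.5,2]) for y in range(-66,-33,4)]]))
E
python3 ang.py
```

```text
t 33.27 meter-frame TCP mm [ -68.3 -148.4   91.4] yaw 175.36 toolz [-0.  0. -1.] F [0.1 0.8 1.2] gap 0.2 gf 0.0 j [-0.3  0.4 -0.2  1.   0.  -0.2]
side 40 [-26.2 -44.6  38.7] min [-33.3 -56.8  20.8] max [-13.1 -34.9  50.3] angle 0.9539392747992745 [63.9 15.1]
[[ nan  nan 25.2 27.2 29.7 36.7 44.4 45.9 46. ]]
top 0.62 cap meter mm [15.1 31.8 51.6] mean [14.1 31.5 51.6] r 0.024064261466264725 293 tilt [0. 0.]
top 90 [-23.1 -51.   38.7] min [-34.5 -64.   21.2] max [-13.1 -38.6  51. ] angle 0.8252696951751606 [100.3  21.1]
[[25.3 26.8 32.3 36.  41.4 46.2 48.7 46.3  nan]]
  return _methods._mean(a, axis=axis, dtype=dtype,
  ret = ret.dtype.type(ret / rcount)
```

Both cameras give a key angle of about 0.83–0.95 rad. To make sure the rotor itself is on its stop, I'll also push the raised left edge to the right, well above the axis.

{"name": "play_rows", "arguments": {
  "rows": [
    {"grip": 0,"x": -1.54,"y": 3.93,"z": 0,"twist": 0},
    {"grip": 0,"x": -1.54,"y": 3.93,"z": 0,"twist": 0},
    {"grip": 0,"x": -1.54,"y": 3.93,"z": 0,"twist": 0},
    {"grip": 0,"x": 0,"y": 0,"z": 3.3,"twist": 0},
    {"grip": 0,"x": 0,"y": 0,"z": 1.9,"twist": 0}
  ]
}}

```text
t: 34.05
position: [0.5795, -0.0229, 0.0418]
eef_rot: [0.038, 0.999, 0.017, -0.001]
contact_force: [-0.3, -0.5, -1.1]
finger_gap: -0.0002
grasp_force: 0.0
```

```bash
python3 -c "
from h import *
s=st()"
```

```text
t 34.05 meter-frame TCP mm [-21.1 -25.1  41.8] yaw 175.67 toolz [-0.001   0.0335 -0.9994] F [-0.3 -0.5 -1.1] gap -0.2 gf 0.0 j [-0.06  0.48 -0.15  0.94  0.03  0.02]
```

{"name": "play_rows", "arguments": {
  "rows": [
    {"grip": 0,"x": 0.1,"y": -0.8,"z": 0,"twist": 0},
    {"grip": 0,"x": 0,"y": -0.2,"z": 0,"twist": 0},
    {"grip": 0,"x": 0,"y": -0.2,"z": 0,"twist": 0},
    {"grip": 0,"x": 0,"y": 0,"z": 0,"twist": 0},
    {"grip": 0,"x": 0,"y": 0,"z": 0,"twist": 0}
  ]
}}

```text
t: 34.67
position: [0.5784, -0.0363, 0.0441]
eef_rot: [0.039, 0.999, 0.017, 0.0]
contact_force: [-1.2, 6.3, 3.9]
finger_gap: 0.0001
grasp_force: 3.2
```

{"name": "play_rows", "arguments": {
  "rows": [
    {"grip": 0,"x": 0,"y": -0.15,"z": 0,"twist": 0},
    {"grip": 0,"x": 0,"y": -0.15,"z": 0,"twist": 0},
    {"grip": 0,"x": 0,"y": 0,"z": 0,"twist": 0},
    {"grip": 0,"x": 0,"y": 0,"z": 0,"twist": 0},
    {"grip": 0,"x": 0,"y": 0,"z": 0,"twist": 0}
  ]
}}

```text
t: 35.3
position: [0.5781, -0.0383, 0.0443]
eef_rot: [0.039, 0.999, 0.018, 0.0]
contact_force: [-3.2, 13.0, 8.1]
finger_gap: 0.0002
grasp_force: 6.9
```

The tip is riding on the bow's end face, which gives no useful torque. I'll back off, go lower and push the corner with the finger's flank.

{"name": "play_rows", "arguments": {
  "rows": [
    {"grip": 0,"x": 0,"y": 1.2,"z": 0,"twist": 0},
    {"grip": 0,"x": 0.1,"y": 0,"z": 1.2,"twist": 0},
    {"grip": 0,"x": 0,"y": -0.6,"z": 0,"twist": 0},
    {"grip": 0,"x": 0,"y": -0.2,"z": 0,"twist": 0},
    {"grip": 0,"x": 0,"y": 0,"z": 0,"twist": 0}
  ]
}}

```text
t: 35.92
position: [0.5762, -0.0337, 0.0309]
eef_rot: [0.039, 0.999, 0.019, -0.001]
contact_force: [-4.0, 16.8, 6.5]
finger_gap: -0.0004
grasp_force: 8.6
```

```bash
python3 -c "
from h import *
s=st()"
```

```text
t 35.92 meter-frame TCP mm [-23.6 -36.2  30.9] yaw 175.57 toolz [-7.000e-04  3.710e-02 -9.993e-01] F [-4.  16.8  6.5] gap -0.4 gf 8.602173775434494 j [-0.08  0.49 -0.17  0.92  0.04 -0.  ]
```

The corner resists with 17 N at about 1.0 rad of key angle (stop plus play), so the rotor is on its stop. Retreating for a final check.

{"name": "play_rows", "arguments": {
  "rows": [
    {"grip": 0,"x": 0,"y": 1.2,"z": 0,"twist": 0},
    {"grip": 0,"x": 0.3,"y": 0,"z": -4,"twist": 0},
    {"grip": 0,"x": 2,"y": 0,"z": -4,"twist": 0},
    {"grip": 0,"x": 4,"y": -4,"z": 0,"twist": 0},
    {"grip": 0,"x": 2,"y": -5.5,"z": 0,"twist": 0}
  ]
}}

```text
t: 36.55
position: [0.4863, -0.1145, 0.1088]
eef_rot: [0.038, 0.999, 0.016, -0.0]
contact_force: [1.6, -1.2, -0.7]
finger_gap: 0.0002
grasp_force: 0.0
```

{"name": "play_rows", "arguments": {
  "rows": [
    {"grip": 0,"x": 0,"y": -5.5,"z": 0,"twist": 0},
    {"grip": 0,"x": 0,"y": -3,"z": 0,"twist": 0},
    {"grip": 0,"x": 0,"y": 0,"z": 0,"twist": 0},
    {"grip": 0,"x": 0,"y": 0,"z": 0,"twist": 0},
    {"grip": 0,"x": 0,"y": 0,"z": 0,"twist": 0}
  ]
}}

```text
t: 37.17
position: [0.4811, -0.198, 0.1056]
eef_rot: [0.039, 0.999, 0.017, -0.0]
contact_force: [0.4, -0.0, 0.5]
finger_gap: -0.0003
grasp_force: 0.0
```

```bash
python3 -W ignore ang.py; python3 -W ignore ang.py | grep -v TCP
python3 - <<'E'
from h import *
for n in('bung','vial','felt_pen'):
    f=r.grab_frame('top')
    for q in r.landmark_of('top',n)[:1]: print(n,P(f,q['location'][0]*560,q['location'][1]*420,plane=0).round(3))
E
```

```text
t 37.17 meter-frame TCP mm [-105.6 -207.4  105.6] yaw 175.57 toolz [ 0.  0. -1.] F [ 0.4 -0.   0.5] gap -0.3 gf 0.0 j [-0.4  0.3 -0.2  1.1  0.  -0.3]
side 53 [-25.4 -56.   39.3] min [-34.6 -67.1  22.9] max [-13.1 -45.6  51.5] angle 1.010962721040115 [72.  21.7]
[[27.1 30.4 34.6 42.8 46.8 47.8  nan  nan  nan]]
top 0.59 cap meter mm [14.6 31.8 51.4] mean [13.7 31.5 51.4] r 0.024107206612825394 286 tilt [0. 0.]
top 80 [-23.4 -59.9  41.3] min [-33.7 -71.8  25.9] max [-13.7 -48.5  53.4] angle 0.8335785796412406 [88.8 19. ]
[[35.9 40.2 46.2 48.6 47.9 47.7  nan  nan  nan]]
side 51 [-26.  -55.5  39.8] min [-34.8 -66.4  23.3] max [-14.7 -45.8  51.2] angle 1.0253389965710598 [69.6 20.1]
[[25.7 28.6 34.9 41.1 47.5 47.1  nan  nan  nan]]
top 0.67 cap meter mm [15.  31.8 51.4] mean [13.8 31.5 51.4] r 0.023967688903212547 290 tilt [0. 0.]
top 79 [-23.3 -59.9  41.1] min [-33.6 -71.8  23.8] max [-13.3 -48.5  53.4] angle 0.8476863836558048 [89.6 20.6]
[[36.1 38.7 45.3 48.5 46.9 48.5  nan  nan  nan]]
bung [ 0.394 -0.123 -0.   ]
vial [0.523 0.277 0.   ]
```

The bow has swung a bit to the right within the slot's play. I'll fit the full bow plate to the depth points to confirm the angle and depth.

```bash
cat > fit.py <<'E'
from h import *
from scipy.optimize import least_squares
np.set_printoptions(precision=2,suppress=True)
for c in('side','top'):
    P_=[]
    for _ in range(4):
        f=r.grab_frame(c); p=tom(cloud(f,np.ones((420,560),bool)))*1e3
        P_.append(p[(p[:,0]<-13)&(p[:,0]>-42)&(p[:,2]<60)&(p[:,2]>14)&(p[:,1]<-30)&(p[:,1]>-85)])
    p=np.vstack(P_)
    def res(a):
        q=(p-a[:3])@R.from_euler("ZYX",a[3:]).as_matrix()   # yaw,pitch,roll
        d=np.abs(q)-[12,17,4]
        return np.linalg.norm(np.maximum(d,0),axis=1)+np.minimum(d.max(1),0)
    for r0 in(-.6,-.9,-1.1):
        # roll about x: clockwise seen by robot -> right side (-y) down -> positive rotation about +x
        o=min((least_squares(res,[-22,p[:,1].mean(),38,y,0,-r0],loss="soft_l1",f_scale=1) for y in(-.2,0,.2)),key=lambda o:o.cost)
        tip=o.x[:3]+R.from_euler("ZYX",o.x[3:]).as_matrix()[:,0]*37
        print(c,len(p),"c",o.x[:3],"yaw,pitch,roll",o.x[3:],"tip",tip,"cost",o.cost)
E
python3 fit.py
```

```text
side 219 c [-20.29 -60.1   36.  ] yaw,pitch,roll [ 0.21 -0.05  0.93] tip [ 15.88 -52.48  37.77] cost 81.61651565917074
side 219 c [-20.29 -60.12  35.97] yaw,pitch,roll [ 0.21 -0.04  0.93] tip [ 15.88 -52.49  37.61] cost 81.63437992678001
side 219 c [-20.29 -60.12  35.97] yaw,pitch,roll [ 0.21 -0.04  0.93] tip [ 15.88 -52.49  37.61] cost 81.63437992661969
top 316 c [-20.26 -60.48  34.72] yaw,pitch,roll [ 0.22 -0.07  0.95] tip [ 15.74 -52.32  37.28] cost 115.99762617653744
top 316 c [-20.26 -60.48  34.72] yaw,pitch,roll [ 0.22 -0.07  0.95] tip [ 15.74 -52.32  37.28] cost 115.99762617742601
top 316 c [-20.25 -60.54  34.6 ] yaw,pitch,roll [ 0.22 -0.07  0.94] tip [ 15.75 -52.36  37.02] cost 115.96679971226263
```

Both cameras agree: roll 0.93–0.95 rad, so the rotor is at least 0.79, and the tip is about 15.8 mm behind the fascia. The jar is home and flat, and the arm is clear. Handing in.

```bash
python3 -c "
from bench import r
print(r.sign_off())"
```

```text
the job is handed in; nothing more can be done
None
```

I handed the job in, but sign-off gave no verdict: the jar is home and flat in the bay, and the key is fully in the switch, turned to about 0.94 rad by camera fit (rotor at least 0.79). Bung and vial checked in place; the pen was not re-detected, though the arm never went near it.

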